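# Zero the spring balance with its weighing pan on

### The job

Hang the blue weighing pan by its wire bail on the hook of the spring balance, let go and let it settle. Then, with the pan hanging free, spin the knurled brass collar on top of the balance until the zero line of the sliding scale (the thick line at its top) is level with the red pointer, and let go; leave the loose pipe fittings on the counter where they are.

Things in the scene. Friction and masses are not known exactly. Their poses are not given: they have to be found in the camera images.
- stand: bench spring balance, fixed on the counter. Origin on the counter straight below the hook; z up, the hook opens towards its -x. Base plate 170 (x) x 225 x 10 mm, y -155..70 mm. Column of 24 mm diameter at y = -125 mm, x = 0 carries an arm 34 mm wide (x), 266 to 276 mm up (278 mm at the column), from the column to 13 mm past the hook's axis
- spring_tube (a point): middle of the fixed spring tube, upright above the hook and below the arm: 26 mm diameter, 196 to 266 mm above the counter. Beside it, at y -17..-55 mm, hangs the white scale plate, 38 mm wide, 56 mm high, 3 mm thick, in the stand's y-z plane, lined on both faces
- stud_top (a point): top of the fixed upright threaded stud on the arm, 18 mm diameter, 334 mm above the counter, at the stand's x = 0, y = -36 mm. A 30 mm long, 4 mm thick cross pin (along the stand's x) passes through its slot, lies on the collar, does not turn, and carries the scale plate hanging below the arm
- collar_mid (a point): centre of the knurled brass collar on the stud: 42 mm diameter, 18 mm high. Turned clockwise seen from above it goes down the stud 16 mm per whole turn and lowers pin and scale plate as much; counterclockwise it climbs. It turns with slight friction (0.06 N m) and stays where left. This point starts about 308 to 311 mm above the counter and can go down to 295 mm, up to 315 mm
- hook_seat (a point): where the centreline of a 6 mm bail rests in the hook. The hook, of 6 mm bar in the stand's x-z plane, is sprung: it only moves up and down, 250 N/m, at most 40 mm down; the pan pulls it down about 9 to 12 mm (its weight varies) and it settles in about a second. The throat bottom's centreline is 6 mm below this point, the hook's back at x +16 mm
- hook_tip (a point): end of the hook's front limb, on its centreline: 21 mm to the -x side of the seat and 18 mm above it. The bail comes in over it: its centreline 26 to 40 mm above the seat while it moves along the stand's +x to above the seat (the shank is on the axis from 46 mm above the seat upwards), then it is lowered
- pointer (a point): tip of the red pointer lying on the scale plate; it is fixed to the hook and moves up and down with it. The collar does not move it
- zero_mark (a point): the zero line: the long, thick, topmost black line on the scale plate, in the plate's middle (same plan position as the pointer). It moves up and down with the collar. Finer lines follow below it every 3.9 mm. It starts up to 4 mm below the pointer; once the pan hangs, the pointer is 5 to 13 mm below this line
- pan: blue plastic open weighing pan, 180 (its x) x 120 (its y) x 42 mm high, empty, 0.22 to 0.31 kg, floor 4 mm and end walls 9 mm thick. Origin at the centre of its underside, z up. A fixed bail of 6 mm wire arches over it in its y-z plane at x = 0. It may be hung either way round
- pan_bail (a point): centreline of the wire at the peak of the bail, in the pan's middle, 106 mm above its underside; a blunt upward bend (upturned V, 24 mm wide, 8 mm high) that centres itself on the hook. Beside it flat shoulders of the wire lie 96 to 98 mm up, out to 40 mm either side
- pan_end_a (a point): middle of the 9 mm thick end wall at the pan's -x end, 8 mm below the rim (a place to pinch it, fingers inside and outside of the wall)
- pan_end_b (a point): the same at the pan's +x end
- tee: loose cream plastic pipe tee lying on the counter, about 100 x 73 x 49 mm; origin on the counter under the crossing of its axes. Leave alone
- elbow: loose darker cream pipe elbow lying on the counter, about 69 x 69 x 49 mm; origin on the counter under the crossing of its axes. Leave alone
- coupling: loose cream plastic coupling standing on end, 60 mm diameter, 55 mm high; origin at the centre of its underside. Leave alone
There are look-alikes about, which are no part of the job. Of the things like the pan, leave any that is grey; of the rest the smaller one is meant.

How it is judged:
On the way, in this order (a step that is already met when the one before it is completed fails the run):
1. the pan hangs by its bail on the hook, let go and settled, with the hook dipped under it (distance between pan_bail and hook_seat below 0.012 m and contact force between pan and stand above 1.2 N and contact force between pan and the fingers below 0.1 N and linear speed of pan below 0.03 m/s), for 0.4 s.
2. with the pan hanging free, the zero line of the scale is brought level with the pointer by the collar (distance between pan_bail and hook_seat below 0.012 m and contact force between pan and stand above 1.2 N and contact force between pan and the fingers below 0.1 N and z of pointer in the frame of zero_mark between -0.002 and 0.002 m), for 0.2 s.
At the end, for the whole second after the job is handed in: the pan hangs level (within about 8 degrees) and at rest by its bail on the hook, clear of the base, and the zero line of the scale stands within 2 mm of the pointer's height (z of pointer in the frame of zero_mark between -0.002 and 0.002 m and distance between pan_bail and hook_seat below 0.012 m and contact force between pan and stand above 1.2 N and height (world z) of pan above 0.015 m and angle between pan's own z axis and vertical below 0.15 rad and linear speed of pan below 0.05 m/s); the robot touches nothing.
It fails at once if a loose fitting was moved by more than 20 mm (distance of any of tee, elbow, coupling from where it was at the start of the episode above 0.02 m).
It also fails if it takes over 61 s, if anything falls off the work surface, if the arm or the gripper's body presses on something with over 40 N, if the wrist force passes 120 N, or if a joint passes its speed limit or range.

### The arm

A 7-joint arm with a two-finger parallel gripper is mounted at the origin on the work surface. World frame = base frame: x ahead of the robot, y to its left, z up, the work surface at z = 0. Lengths are in m, angles in rad, forces in N, time in s.
With the tool pointing down it reaches from about 0.425 to 0.925 m from the base axis. Payload 6.8 kg.
Tool frame: the origin (TCP) lies at the very end of the fingers, on their centre line; the grasp point (between the pads) lies 19 mm behind it (r.grip_depth is the distance from the TCP to the grasp point, in m); z points along the fingers, y is the direction in which the jaws open and shut (so a half turn about z gives the same grasp; the last joint's range is limited). The gripper opens to 85 mm and grips with 20 to 120 N. Pads are 22 mm wide; open, the fingers measure 114 mm over their backs; the gripper's body (76 mm by 85 mm) begins 54 mm behind the grasp point. The pads swing forward as they close: fully open they stand 13 mm farther back than shut.
Start: joints at [1.2, 0.477, 0.022, 1.555, -0.011, 1.109, -0.083], TCP at [0.175, -0.652, 0.231] pointing down, gripper open.
Joint ranges: [-2.96, 2.96], [-0.34, 2.1], [-1.41, 1.46], [0.24, 2.44], [-1.37, 4.51], [0.17, 1.92], [-2.96, 2.96]. Speed limits (rad/s): [2.39, 2.39, 3.14, 3.14, 3.14, 3.14, 3.14].

### API

Orientations are given as a rotation vector (axis times angle).
In Python, from bench import status, eyes, workorder, spotter, r gives the robot as it stands.
- The arm moves only by the tool drive_tool, never from a script. Its argument "commands" is a list of rows, each an object of numbers: "rx", "ry", "rz": the turn, a rotation vector about the world's x, y, z normalised to -1 to 1, where 1 is 8 degrees; "tx", "ty", "tz": the shift along the world's x, y, z normalised to -1 to 1, where 1 is 20 mm; "grip": the closure, from -1 (fully open) to 1 (shut). A call has 1 to 10 rows; each row shifts and turns the commanded pose from where the row before left it; what a row does not reach is not made up. A row lasts 1/8 s, in which the tool goes at most 62.5 mm and 10.7 degrees, less where a joint would pass 70% of its speed; a pose out of reach is approached as far as the arm can. A call with a number of a shift or a turn outside -1 to 1 is refused whole. A call with a gripper value outside its range is refused whole. The fingers move at their own pace and stop on an object; "grip_force" is the grip in N (left out, the last holds). Time passes only in rows, so rows that do not move let the fingers close. It gives the time, the measured TCP pose, the force and the opening at its end, in the units of the state.
- status.get_obs(): the state, without advancing time (a new reading comes with each control period).
- eyes.grab_frame(name): name is "side" or "top" or "wrist"; returns a dict with "frame" (480x640x3 uint8, blue, green, red), "range_z" (480x640 float32, m along the optical axis (not along the pixel's ray), 0 where there is no reading), "fx", "fy", "cx", "cy" (pixels), "T" (4x4, takes a point from camera to world coordinates); the wrist camera has in their place "T_tool_cam" (4x4, takes a point from camera to tool coordinates, whose origin is the TCP and whose axes are the flange's). Camera axes: x right, y down, z forward; pixel columns grow to the right and rows downward; lengths in m; the calibration is good to about 2 mm. A picture is of the moment at which its call begins: read the wrist's pose just before it.
- workorder.hand_in(): hands the job in, once; it reports no verdict.
Trained networks look in the newest picture that a camera, given by its name, has taken for a name from the list of things; names that differ only in an ending like _2 or _b are one class to them, and where a whole thing is asked for, a point or a joint stands for the part that bears it (a point fixed in the world has none). Each returns a list of dicts, best first, with "confidence" (0 to 1); they miss things now and then, are a little off and sometimes report something else, mostly with a low value. They report only what shows in the picture. A call takes as long as a camera call. They do not tell look-alikes from the thing itself.
- spotter.boxes_of(camera, target): "position" ([column, row] as shares, 0 to 1, of the picture: columns of its width, rows of its height, amid what is visible of it).
- spotter.masks_of(camera, target): "mask" (480x640 bool, what is visible of it) and "position" ([column, row] as shares, 0 to 1, of the picture: columns of its width, rows of its height, amid what is visible of it).
The state is a dict: "clock": time; "joints": joint angles; "qvel": joint speeds; "tau": joint torques, N m; "tcp_pos": TCP position; "orientation": TCP orientation; "contact_force": force on the tool from outside, world axes, zero at the start; "moment": the same for the moment, N m; "grip_width": finger opening in m.
Only numpy, scipy, OpenCV 4.12 (cv2) and the standard library are available. Lean on these libraries where they do the work, as an engineer would, in place of code of your own. Each camera call takes 0.05 s, during which the arm holds its last target.

## Working session

There is one attempt and no reset: what is moved stays moved. The work goes in short steps, Python scripts to look and compute and a tool call to move; the robot and the scene stay as the last step left them, time stands still between calls to the robot, and variables do not carry over. Pictures are saved under pics/ and viewed, and the job is handed in when it is done.

Besides the shell and the picture viewer there is one more tool, called as name(argument=value, ...), one argument or row to a line, values as JSON. drive_tool: Moves the arm, as the interface text tells. Scaled input: -1 to 1 covers 20 mm each way for a shift and 8 degrees each way for a turn. Its arguments: {"type":"object","properties":{"commands":{"type":"array","items":{"type":"object","properties":{"rx":{"type":"number"},"ry":{"type":"number"},"rz":{"type":"number"},"tx":{"type":"number"},"ty":{"type":"number"},"tz":{"type":"number"},"grip":{"type":"number"}}}},"grip_force":{"type":"number"}},"required":["commands"]}

```bash
mkdir -p pics; ls; cat > h.py <<'E'
import numpy as np, cv2
from bench import status, eyes, workorder, spotter, r
from scipy.spatial.transform import Rotation as R
def cam(n):
    o=status.get_obs(); f=eyes.grab_frame(n)
    if n=='wrist':
        T=np.eye(4);T[:3,:3]=R.from_rotvec(o['orientation']).as_matrix();T[:3,3]=o['tcp_pos'];f['T']=T@f['T_tool_cam']
    return f
def pt(f,u,v,z=None):
    if z is None: z=f['range_z'][int(v),int(u)]
    p=np.array([(u-f['cx'])/f['fx']*z,(v-f['cy'])/f['fy']*z,z,1]); return (f['T']@p)[:3]
def px(f,P):
    p=np.linalg.inv(f['T'])@np.append(P,1); return np.array([f['fx']*p[0]/p[2]+f['cx'],f['fy']*p[1]/p[2]+f['cy'],p[2]])
def cloud(f,mask=None):
    z=f['range_z'];v,u=np.nonzero((z>0) if mask is None else ((z>0)&mask)); z=z[v,u]
    p=np.stack([(u-f['cx'])/f['fx']*z,(v-f['cy'])/f['fy']*z,z,np.ones_like(z)],1); return (p@f['T'].T)[:,:3],u,v
E
python3 - <<'E'
from h import *
o=status.get_obs();print({k:np.round(v,3) for k,v in o.items()})
print(R.from_rotvec(o['orientation']).as_matrix().round(3))
for n in ['side','top','wrist']:
    f=cam(n);cv2.imwrite(f'pics/{n}0.png',f['frame']);print(n,f['T'].round(3),f['fx'])
    for t in ['pan','pan_bail','hook_seat','hook_tip','collar_mid','pointer','zero_mark','stud_top','pan_end_a','stand','spring_tube']:
        for d in spotter.boxes_of(n,t)[:4]:
            u,v=d['position'][0]*640,d['position'][1]*480
            print(t,round(d['confidence'],2),int(u),int(v),pt(f,min(u,639),min(v,479)).round(3))
E
```

```text
pics
{'clock': np.float64(0.0), 'joints': array([ 1.2  ,  0.478,  0.022,  1.556, -0.012,  1.109, -0.083]), 'qvel': array([ 0.001, -0.001,  0.   ,  0.   ,  0.001,  0.001,  0.001]), 'tau': array([-0.0000e+00, -5.9646e+01,  1.6070e+00, -2.8119e+01,  1.2000e-02,
        9.0000e-03, -0.0000e+00]), 'tcp_pos': array([ 0.175, -0.651,  0.23 ]), 'orientation': array([-3.113e+00, -4.110e-01,  1.000e-03]), 'contact_force': array([-0.054,  0.379, -0.12 ]), 'moment': array([-0.022,  0.039,  0.025]), 'grip_width': np.float64(0.086)}
[[ 0.966  0.26  -0.001]
 [ 0.26  -0.966  0.002]
 [-0.    -0.002 -1.   ]]
side [[-0.847 -0.374  0.378  0.03 ]
 [-0.532  0.586 -0.611  0.688]
 [ 0.008 -0.719 -0.695  1.005]
 [ 0.     0.     0.     1.   ]] 471.28305213188366
pan 0.89 240 359 [0.535 0.287 0.002]
pan 0.76 350 412 [0.241 0.261 0.007]
pan 0.69 398 268 [ 0.344 -0.179  0.003]
pan 0.33 291 232 [ 0.601 -0.026  0.138]
pan_bail 0.89 397 270 [ 0.343 -0.17   0.006]
pan_bail 0.85 352 414 [0.235 0.264 0.008]
hook_seat 0.52 288 229 [ 0.608 -0.025  0.147]
hook_seat 0.22 346 197 [ 0.602 -0.317  0.054]
hook_seat 0.17 304 24
[... 809 characters left out ...]
42 0.301 0.   ]
collar_mid 0.61 338 162 [ 0.586 -0.054  0.319]
zero_mark 0.58 342 161 [ 0.586 -0.059  0.324]
zero_mark 0.19 340 162 [ 0.584 -0.056  0.324]
zero_mark 0.17 180 230 [0.534 0.304 0.003]
stud_top 0.66 341 200 [ 0.611 -0.075  0.011]
pan_end_a 0.75 180 361 [0.238 0.281 0.009]
pan_end_a 0.72 379 316 [ 0.341 -0.161  0.005]
pan_end_a 0.69 179 230 [0.535 0.305 0.007]
stand 0.74 343 199 [ 0.613 -0.078  0.01 ]
stand 0.55 246 168 [0.676 0.15  0.043]
spring_tube 0.63 339 197 [ 0.619 -0.069  0.012]
spring_tube 0.22 457 191 [ 0.641 -0.353 -0.002]
wrist [[ 0.26  -0.931 -0.257  0.241]
 [-0.966 -0.251 -0.069 -0.634]
 [ 0.     0.266 -0.964  0.374]
 [ 0.     0.     0.     1.   ]] 408.4655207980967
```

View pics/side0.png

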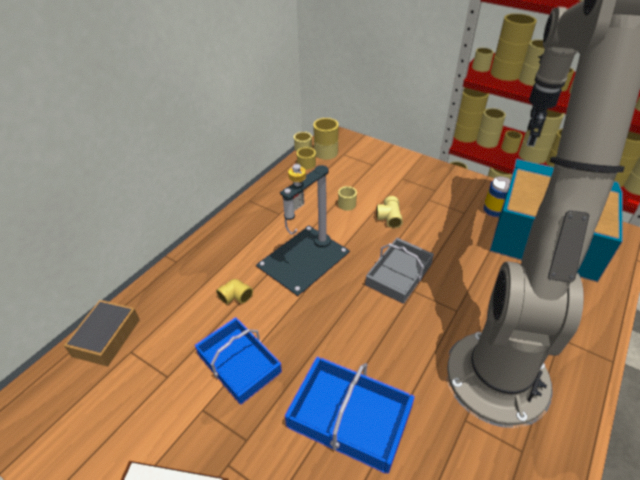

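View pics/top0.png

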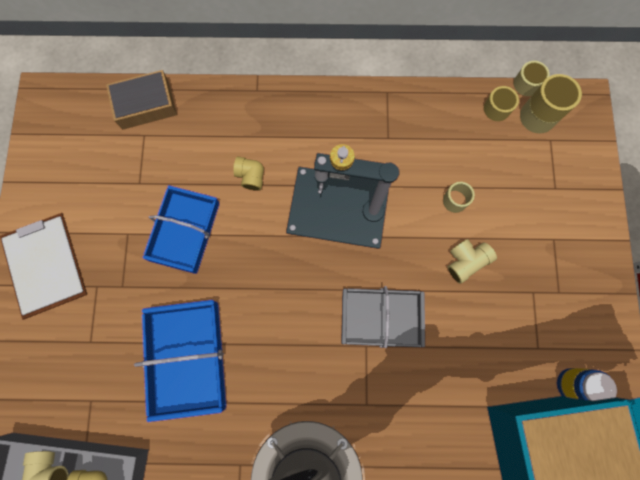

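The things that look like the pan, in the top picture, are:
- **Grey pan (384,317):** excluded by its colour.
- **Large blue pan (183,359).**
- **Small blue pan (180,230):** the smaller of the two blue ones, so it is the one meant.

I'll confirm this in crops and measure the pan and the stand.

```bash
python3 - <<'E'
from h import *
f=cam('top'); s=cam('side')
a=cv2.resize(f['frame'][150:430,120:420],None,fx=1.3,fy=1.3,interpolation=cv2.INTER_CUBIC)
b=cv2.resize(s['frame'][150:310,225:385],None,fx=2.275,fy=2.275,interpolation=cv2.INTER_CUBIC)
cv2.imwrite('pics/crop1.png',np.hstack([a,b]))
for n,g in (('top',f),('side',s)):
    hsv=cv2.cvtColor(g['frame'],cv2.COLOR_BGR2HSV)
    m=cv2.inRange(hsv,(105,150,60),(130,255,255))
    nc,l,st,c=cv2.connectedComponentsWithStats(m)
    for i in range(1,nc):
        if st[i,4]<500: continue
        P,u,v=cloud(g,l==i)
        if P[:,0].max()<0 : continue
        rim=P[(P[:,2]>.036)&(P[:,2]<.05)]
        r_=cv2.minAreaRect(rim[:,:2].astype(np.float32)*1000)
        allr=cv2.minAreaRect(P[:,:2].astype(np.float32)*1000)
        print(n,c[i],st[i,4],'rim',len(rim),r_,'all',allr,np.percentile(P[:,2],[1,50,99]))
    P,u,v=cloud(g)
    # stand region
    k=(P[:,0]>.45)&(P[:,0]<.8)&(P[:,1]>-.25)&(P[:,1]<.08)
    Q=P[k]
    col=g['frame'][v[k],u[k]].astype(int)
    base=Q[(Q[:,2]>-.0)&(Q[:,2]<.016)&(col.max(1)<70)]
    print(n,'base',len(base),cv2.minAreaRect(base[:,:2].astype(np.float32)*1000),base.mean(0))
    arm=Q[(Q[:,2]>.262)&(Q[:,2]<.286)]
    print('arm',len(arm),cv2.minAreaRect(arm[:,:2].astype(np.float32)*1000),np.median(arm[:,2]))
    hi=Q[(Q[:,2]>.29)]
    print('hi',len(hi),hi[:,:3].min(0),hi.max(0),hi.mean(0))
E
```

```text
top [189.09728097 207.26706949] 1655 rim 273 ((581.186279296875, 282.9344482421875), (118.94066619873047, 78.97090148925781), 74.88269805908203) all ((580.9899291992188, 282.9435119628906), (119.21234893798828, 78.98084259033203), 75.08028411865234) [-0.001334    0.00506972  0.04414625]
top [175.30840708 245.78053097] 2260 rim 366 ((492.1336669921875, 306.43157958984375), (120.71895599365234, 93.96066284179688), 74.3582534790039) all ((496.4655456542969, 304.6452941894531), (120.49195098876953, 102.4233169555664), 75.39501953125) [-0.00116931  0.00457973  0.04428398]
top [180.8830903  329.86262471] 3909 rim 217 ((306.3944091796875, 276.17181396484375), (106.8715591430664, 155.91473388671875), 8.753310203552246) all ((304.86260986328125, 275.7791748046875), (109.87862396240234, 156.89108276367188), 7.609816551208496) [0.00034654 0.00599588 0.05711062]
top [184.14055944 388.53216783] 4290 rim 229 ((185.1177215576172, 259.2239074707031), (100.55416107177734, 157.57252502441406), 5.397019386291504) all ((184.24691772460938, 259.8243713378906), (112.2073745727539, 156.8921356201172), 7.69
[... 1311 characters left out ...]
6868]
side [373.43508115 422.5622139 ] 4806 rim 319 ((183.54635620117188, 264.3875732421875), (121.88140869140625, 158.74342346191406), 11.167391777038574) all ((190.4752197265625, 263.6512145996094), (134.80535888671875, 158.33282470703125), 8.340078353881836) [0.00109284 0.00647757 0.05698621]
side base 520 ((595.900634765625, -55.524986267089844), (206.8404541015625, 167.3279266357422), 80.95333862304688) [ 0.64298336 -0.08070465  0.0095382 ]
arm 586 ((590.6484985351562, -85.64051818847656), (158.72303771972656, 41.021629333496094), 83.41065216064453) 0.2757565705910344
hi 255 [ 0.57447114 -0.07850562  0.29025669] [ 0.61705563 -0.03666868  0.3361525 ] [ 0.5918329  -0.05224284  0.31763685]
```

View pics/crop1.png

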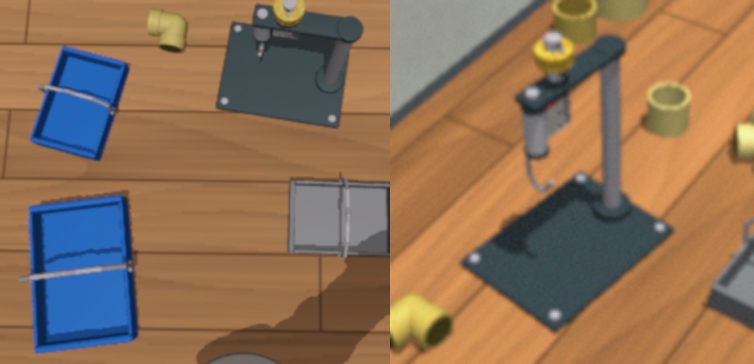

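The crop confirms it: the small blue pan at top (180,230) is the target. The large blue one and the grey one are the look-alikes. Next I'll fit its exact pose.

```bash
python3 - <<'E'
from h import *
for n in ('top','side'):
    g=cam(n)
    hsv=cv2.cvtColor(g['frame'],cv2.COLOR_BGR2HSV)
    m=cv2.inRange(hsv,(105,120,50),(130,255,255))>0
    P,u,v=cloud(g,m)
    k=(P[:,0]>.4)&(P[:,0]<.66)&(P[:,1]>.2)&(P[:,1]<.4)&(P[:,2]>.034)&(P[:,2]<.048)
    print(n,k.sum(),cv2.minAreaRect(P[k,:2].astype(np.float32)*1000),np.percentile(P[k,2],90))
    P,u,v=cloud(g); k=(P[:,0]>.45)&(P[:,0]<.63)&(P[:,1]>.2)&(P[:,1]<.4)&(P[:,2]>.06)
    Q=P[k]
    if len(Q): print('bail',len(Q),Q[:,2].max(),Q[Q[:,2]>.09].mean(0),np.polyfit(Q[:,1],Q[:,0],1), Q.mean(0))
E
```

```text
top 739 ((533.6538696289062, 295.81622314453125), (120.75182342529297, 178.41574096679688), 75.84310913085938) 0.04323572363126464
bail 163 0.10925217550994915 [0.53378837 0.2933939  0.09946066] [0.25221843 0.45968342] [0.53220409 0.28753123 0.09348476]
side 713 ((530.512939453125, 297.7547607421875), (119.42215728759766, 182.37046813964844), 75.98240661621094) 0.04295938080588246
bail 174 0.11068258716515977 [0.53129065 0.30041402 0.09936648] [0.25495678 0.45460227] [0.53171899 0.30246978 0.09188818]
```

drive_tool(
  commands=[
    {"tx": 0.6, "ty": 0.8, "tz": 1, "rz": -0.8, "grip": -1},
    {"tx": 1, "ty": 0.8, "tz": 1, "rz": -0.8},
    {"tx": 1, "ty": 0.8, "tz": 1, "rz": -0.8},
    {"tx": 1, "ty": 0.9, "tz": 1, "rz": -0.8},
    {"tx": 1, "ty": 0.9, "tz": 1},
    {"tx": 1, "ty": 0.9, "tz": 1},
    {"tx": 1, "ty": 0.9, "tz": 1},
    {"tx": 1, "ty": 1, "tz": 1},
    {"tx": 1, "ty": 1, "tz": 0.5},
    {"tx": 1, "ty": 1},
  ],
)

```text
validation failed for argument at $.co...
```

drive_tool(
  commands=[
    {"tx": 0.6, "ty": 0.8, "tz": 1.0, "rx": 0.0, "ry": 0.0, "rz": -0.8, "grip": -1.0},
  ],
)

```text
clock: 2.12
tcp_pos: [0.1855, -0.6355, 0.2497]
orientation: [-3.13, -0.229, 0.003]
contact_force: [-0.3, -0.5, 0.6]
grip_width: 0.0854
```

drive_tool(
  commands=[
    {"tx": 0.82, "ty": 0.93, "tz": 0.75, "rx": 0, "ry": 0, "rz": 0.8, "grip": -1},
    {"tx": 0.82, "ty": 0.93, "tz": 0.75, "rx": 0, "ry": 0, "rz": 0.8, "grip": -1},
    {"tx": 0.82, "ty": 0.93, "tz": 0.75, "rx": 0, "ry": 0, "rz": 0.8, "grip": -1},
    {"tx": 0.82, "ty": 0.93, "tz": 0.75, "rx": 0, "ry": 0, "rz": 0.8, "grip": -1},
    {"tx": 0.82, "ty": 0.93, "tz": 0.75, "rx": 0, "ry": 0, "rz": 0.8, "grip": -1},
    {"tx": 0.82, "ty": 0.93, "tz": 0.75, "rx": 0, "ry": 0, "rz": 0.8, "grip": -1},
    {"tx": 0.82, "ty": 0.93, "tz": 0.75, "rx": 0, "ry": 0, "rz": 0.8, "grip": -1},
    {"tx": 0.82, "ty": 0.93, "tz": 0.75, "rx": 0, "ry": 0, "rz": 0.8, "grip": -1},
    {"tx": 0.82, "ty": 0.93, "tz": 0.75, "rx": 0, "ry": 0, "rz": 0.8, "grip": -1},
    {"tx": 0.82, "ty": 0.93, "tz": 0.75, "rx": 0, "ry": 0, "rz": 0.8, "grip": -1},
  ],
)

```text
clock: 3.38
tcp_pos: [0.3518, -0.4491, 0.4019]
orientation: [2.528, 1.866, -0.0]
contact_force: [0.6, 0.0, -0.2]
grip_width: 0.0857
```

drive_tool(
  commands=[
    {"tx": 0.59, "ty": 1, "tz": 0.1, "rx": 0, "ry": 0, "rz": 0.37, "grip": -1},
    {"tx": 0.59, "ty": 1, "tz": 0.1, "rx": 0, "ry": 0, "rz": 0, "grip": -1},
    {"tx": 0.59, "ty": 1, "tz": 0.1, "rx": 0, "ry": 0, "rz": 0, "grip": -1},
    {"tx": 0.59, "ty": 1, "tz": 0.1, "rx": 0, "ry": 0, "rz": 0, "grip": -1},
    {"tx": 0.59, "ty": 1, "tz": 0.1, "rx": 0, "ry": 0, "rz": 0, "grip": -1},
    {"tx": 0.59, "ty": 1, "tz": 0.1, "rx": 0, "ry": 0, "rz": 0, "grip": -1},
    {"tx": 0.59, "ty": 1, "tz": 0.1, "rx": 0, "ry": 0, "rz": 0, "grip": -1},
    {"tx": 0.59, "ty": 1, "tz": 0.1, "rx": 0, "ry": 0, "rz": 0, "grip": -1},
    {"tx": 0.59, "ty": 1, "tz": 0.1, "rx": 0, "ry": 0, "rz": 0, "grip": -1},
    {"tx": 0.59, "ty": 1, "tz": 0.1, "rx": 0, "ry": 0, "rz": 0, "grip": -1},
  ],
)

```text
clock: 4.62
tcp_pos: [0.4693, -0.2488, 0.4206]
orientation: [-2.482, -1.924, 0.001]
contact_force: [0.2, -0.1, -0.9]
grip_width: 0.0854
```

drive_tool(
  commands=[
    {"tx": 0, "ty": 1, "tz": 0, "rx": 0, "ry": 0, "rz": 0, "grip": -1},
    {"tx": 0, "ty": 1, "tz": 0, "rx": 0, "ry": 0, "rz": 0, "grip": -1},
    {"tx": 0, "ty": 1, "tz": 0, "rx": 0, "ry": 0, "rz": 0, "grip": -1},
    {"tx": 0, "ty": 1, "tz": 0, "rx": 0, "ry": 0, "rz": 0, "grip": -1},
    {"tx": 0, "ty": 1, "tz": 0, "rx": 0, "ry": 0, "rz": 0, "grip": -1},
    {"tx": 0, "ty": 1, "tz": 0, "rx": 0, "ry": 0, "rz": 0, "grip": -1},
    {"tx": 0, "ty": 1, "tz": 0, "rx": 0, "ry": 0, "rz": 0, "grip": -1},
    {"tx": 0, "ty": 1, "tz": 0, "rx": 0, "ry": 0, "rz": 0, "grip": -1},
    {"tx": 0, "ty": 1, "tz": 0, "rx": 0, "ry": 0, "rz": 0, "grip": -1},
    {"tx": 0, "ty": 1, "tz": 0, "rx": 0, "ry": 0, "rz": 0, "grip": -1},
  ],
)

```text
clock: 5.88
tcp_pos: [0.4693, -0.0485, 0.4213]
orientation: [-2.482, -1.926, 0.0]
contact_force: [0.4, 0.9, 0.5]
grip_width: 0.0852
```

drive_tool(
  commands=[
    {"tx": 0, "ty": 1, "tz": 0, "rx": 0, "ry": 0, "rz": 0, "grip": -1},
    {"tx": 0, "ty": 1, "tz": 0, "rx": 0, "ry": 0, "rz": 0, "grip": -1},
    {"tx": 0, "ty": 1, "tz": 0, "rx": 0, "ry": 0, "rz": 0, "grip": -1},
    {"tx": 0, "ty": 1, "tz": -0.5, "rx": 0, "ry": 0, "rz": 0, "grip": -1},
    {"tx": 0, "ty": 1, "tz": -1, "rx": 0, "ry": 0, "rz": 0, "grip": -1},
    {"tx": 0, "ty": 1, "tz": -1, "rx": 0, "ry": 0, "rz": 0, "grip": -1},
    {"tx": 0, "ty": 1, "tz": -1, "rx": 0, "ry": 0, "rz": 0, "grip": -1},
    {"tx": 0, "ty": 1, "tz": -1, "rx": 0, "ry": 0, "rz": 0, "grip": -1},
    {"tx": 0, "ty": 1, "tz": -1, "rx": 0, "ry": 0, "rz": 0, "grip": -1},
    {"tx": 0, "ty": 1, "tz": -1, "rx": 0, "ry": 0, "rz": 0, "grip": -1},
  ],
)

```text
clock: 7.12
tcp_pos: [0.4691, 0.1514, 0.2907]
orientation: [2.482, 1.926, 0.0]
contact_force: [-0.3, -0.3, -0.7]
grip_width: 0.0854
```

drive_tool(
  commands=[
    {"tx": -0.11, "ty": 0.92, "tz": -0.75, "rx": 0, "ry": 0, "rz": 0, "grip": -1},
    {"tx": -0.11, "ty": 0.92, "tz": -0.75, "rx": 0, "ry": 0, "rz": 0, "grip": -1},
    {"tx": -0.11, "ty": 0.92, "tz": -0.75, "rx": 0, "ry": 0, "rz": 0, "grip": -1},
    {"tx": -0.11, "ty": 0.92, "tz": -0.75, "rx": 0, "ry": 0, "rz": 0, "grip": -1},
    {"tx": -0.11, "ty": 0.92, "tz": -0.75, "rx": 0, "ry": 0, "rz": 0, "grip": -1},
    {"tx": -0.11, "ty": 0.92, "tz": -0.75, "rx": 0, "ry": 0, "rz": 0, "grip": -1},
    {"tx": -0.11, "ty": 0.92, "tz": -0.75, "rx": 0, "ry": 0, "rz": 0, "grip": -1},
    {"tx": -0.11, "ty": 0.92, "tz": -0.75, "rx": 0, "ry": 0, "rz": 0, "grip": -1},
    {"tx": -0.11, "ty": 0.92, "tz": -0.75, "rx": 0, "ry": 0, "rz": 0, "grip": -1},
  ],
)

```text
clock: 8.25
tcp_pos: [0.4492, 0.3169, 0.1558]
orientation: [-2.482, -1.925, -0.0]
contact_force: [-0.4, 0.3, 0.6]
grip_width: 0.0856
```

```bash
python3 - <<'E'
from h import *
g=cam('wrist'); cv2.imwrite('pics/w1.png',g['frame']); o=status.get_obs(); print(o['tcp_pos'],o['joints'].round(2))
hsv=cv2.cvtColor(g['frame'],cv2.COLOR_BGR2HSV)
m=cv2.inRange(hsv,(105,120,50),(130,255,255))>0
P,u,v=cloud(g,m)
k=(P[:,2]>.036)&(P[:,2]<.048)&(P[:,1]>.2)
print(k.sum(),cv2.minAreaRect(P[k,:2].astype(np.float32)*1000))
# local wall edge in pan frame
c,s=np.cos(np.radians(-14.1)),np.sin(np.radians(-14.1))
D=P[k,:2]-np.array([.532,.2968]); X=D@[c,s];Y=D@[-s,c]
e=X<-.07
print(np.percentile(X[e],[2,50,98]),Y.min(),Y.max())
E
```

```text
[0.44751789 0.3190253  0.15436949] [-0.14  0.46 -0.75  1.89  0.38  0.94 -1.32]
11142 ((475.26275634765625, 296.08221435546875), (323.0597839355469, 163.20773315429688), 2.495086431503296)
[-0.18967866 -0.08558362 -0.07332703] -0.13851804526453548 0.06241422297510706
```

View pics/w1.png

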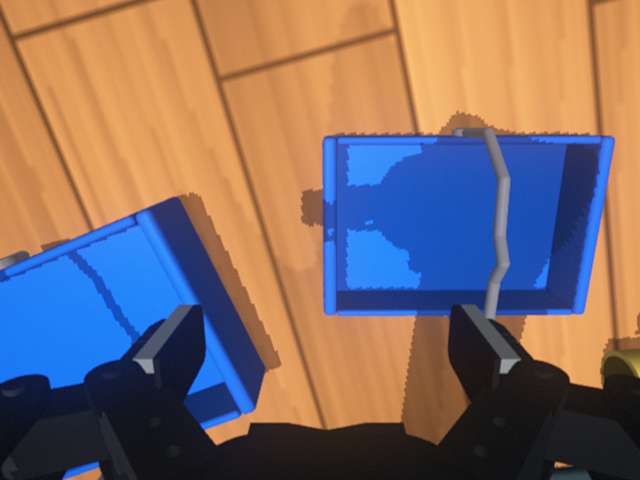

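```bash
python3 - <<'E'
from h import *
g=cam('wrist');  o=status.get_obs(); print(o['tcp_pos'],o['orientation'])
hsv=cv2.cvtColor(g['frame'],cv2.COLOR_BGR2HSV)
m=cv2.inRange(hsv,(105,120,50),(130,255,255))>0; m[:,:290]=0; m[330:]=0
P,u,v=cloud(g,m)
k=(P[:,2]>.036)&(P[:,2]<.048)
print(k.sum(),cv2.minAreaRect(P[k,:2].astype(np.float32)*1000),np.percentile(P[k,2],[50,95]))
E
```

```text
[0.44768856 0.31770873 0.15514133] [-2.47772977 -1.92837895  0.00284427]
9250 ((535.7044067382812, 298.41473388671875), (119.58443450927734, 179.2263946533203), 75.77535247802734) [0.0415892  0.04297307]
```

drive_tool(
  commands=[
    {"tx": 0.1, "ty": 0, "tz": -0.95, "rx": 0, "ry": 0, "rz": 0, "grip": -1},
    {"tx": 0, "ty": 0, "tz": -0.95, "rx": 0, "ry": 0, "rz": 0, "grip": -0.6},
    {"tx": 0, "ty": 0, "tz": -0.95, "rx": 0, "ry": 0, "rz": 0, "grip": -0.4},
    {"tx": 0, "ty": 0, "tz": -0.95, "rx": 0, "ry": 0, "rz": 0, "grip": -0.2},
    {"tx": 0, "ty": 0, "tz": -0.95, "rx": 0, "ry": 0, "rz": 0, "grip": -0.2},
    {"tx": 0, "ty": 0, "tz": -0.95, "rx": 0, "ry": 0, "rz": 0, "grip": -0.2},
    {"tx": 0, "ty": 0, "tz": -0.95, "rx": 0, "ry": 0, "rz": 0, "grip": -0.2},
    {"tx": 0, "ty": 0, "tz": -0.4, "rx": 0, "ry": 0, "rz": 0, "grip": -0.2},
  ],
)

```text
clock: 9.35
tcp_pos: [0.451, 0.3154, 0.0138]
orientation: [-2.482, -1.926, 0.003]
contact_force: [-0.1, -0.7, 0.4]
grip_width: 0.0514
```

drive_tool(
  commands=[
    {"tx": 0, "ty": 0, "tz": 0, "rx": 0, "ry": 0, "rz": 0, "grip": 1},
    {"tx": 0, "ty": 0, "tz": 0, "rx": 0, "ry": 0, "rz": 0, "grip": 1},
    {"tx": 0, "ty": 0, "tz": 0, "rx": 0, "ry": 0, "rz": 0, "grip": 1},
    {"tx": 0, "ty": 0, "tz": 0, "rx": 0, "ry": 0, "rz": 0, "grip": 1},
    {"tx": 0, "ty": 0, "tz": 0, "rx": 0, "ry": 0, "rz": 0, "grip": 1},
  ],
  grip_force=90,
)

```text
clock: 9.98
tcp_pos: [0.452, 0.3162, 0.0162]
orientation: [2.482, 1.926, 0.002]
contact_force: [-0.9, -0.9, 6.4]
grip_width: 0.0071
```

drive_tool(
  commands=[
    {"tx": 0, "ty": 0, "tz": 0.3, "rx": 0, "ry": 0, "rz": 0, "grip": 1},
    {"tx": 0, "ty": 0, "tz": 0.6, "rx": 0, "ry": 0, "rz": 0, "grip": 1},
    {"tx": 0, "ty": 0, "tz": 1, "rx": 0, "ry": 0, "rz": 0, "grip": 1},
    {"tx": 0, "ty": 0, "tz": 1, "rx": 0, "ry": 0, "rz": 0, "grip": 1},
    {"tx": 0, "ty": 0, "tz": 1, "rx": 0, "ry": 0, "rz": 0, "grip": 1},
    {"tx": 0, "ty": 0, "tz": 1, "rx": 0, "ry": 0, "rz": 0, "grip": 1},
  ],
)

```text
clock: 10.72
tcp_pos: [0.4517, 0.3158, 0.115]
orientation: [2.482, 1.926, 0.001]
contact_force: [0.1, 0.1, -2.0]
grip_width: 0.007
```

```bash
cat >> h.py <<'E'
def panpose(g,zoff=0):
    hsv=cv2.cvtColor(g['frame'],cv2.COLOR_BGR2HSV)
    m=cv2.inRange(hsv,(105,120,50),(130,255,255))>0
    P,u,v=cloud(g,m); return P
E
python3 - <<'E'
from h import *
o=status.get_obs();print(o['tcp_pos'],o['contact_force'],o['moment'],o['grip_width'])
g=cam('side'); w=cam('wrist'); t=cam('top')
cv2.imwrite('pics/c2.png',np.hstack([g['frame'][200:440,160:460],w['frame'][::2,::2],]))
cv2.imwrite('pics/t2.png',t['frame'])
# floor plane of the pan in wrist view
P=panpose(w)
tc=o['tcp_pos']; c,s=np.cos(np.radians(-14.1)),np.sin(np.radians(-14.1))
D=P[:,:2]-tc[:2]; X=D@[c,s];Y=D@[-s,c]
k=(X>.02)&(X<.15)&(np.abs(Y)<.045)&(P[:,2]<tc[2]+.01)
A=np.c_[X[k],Y[k],np.ones(k.sum())]
cf=np.linalg.lstsq(A,P[k,2],rcond=None)[0]; print(k.sum(),cf, 'tcp z',tc[2])
k=(P[:,2]>tc[2]+.01)&(X>-.02)&(X<.25)
print('rim',np.percentile(P[k,2],[5,50,95]),np.polyfit(X[k],P[k,2],1),X[k].min(),X[k].max(),Y[k].min(),Y[k].max())
E
```

```text
[0.45167591 0.31576523 0.11503145] [ 0.14765885  0.11706195 -2.03574127] [0.05568409 0.1828316  0.00239068] 0.007027332954475156
46962 [-0.00178761  0.00243209  0.10541116] tcp z 0.1150314505463363
rim [0.139875   0.14311877 0.16807794] [0.03403585 0.14426664] -0.002870353275996176 0.0920807618559963 -0.030326184766867874 0.06449797019556548
```

View pics/c2.png

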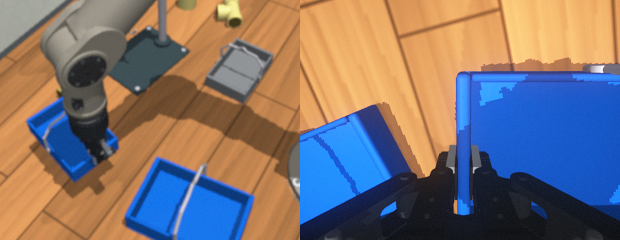

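Blue pan held firmly and level: the end wall is between the pads at wrist view centre, with the floor slope about 0. Now I'll measure the hook.

```bash
python3 - <<'E'
from h import *
a=np.radians(-9.0)
c,s=np.cos(a),np.sin(a); O=np.array([.604,-.023])
for n in ('side','top'):
    g=cam(n); P,u,v=cloud(g)
    D=P[:,:2]-O; X=D@[c,s];Y=D@[-s,c];Z=P[:,2]
    k=(np.abs(X)<.04)&(np.abs(Y)<.02)&(Z>.06)&(Z<.19)
    print(n,'hook',k.sum())
    i=np.argsort(-Z[k])
    for q in i[::max(1,len(i)//25)]: print(np.round([X[k][q]*1e3,Y[k][q]*1e3,Z[k][q]*1e3],1),u[k][q],v[k][q])
    k=(np.abs(X)<.03)&(np.abs(Y)<.03)&(Z>.2)&(Z<.262);print('tube',k.sum(),X[k].min(),X[k].max(),Y[k].min(),Y[k].max())
    k=(Z>.265)&(Z<.285)&(np.abs(X)<.05)&(Y>-.17)&(Y<.03)
    print('arm X',np.percentile(X[k],[2,98]),'Y',np.percentile(Y[k],[1,99]))
    for lo,hi in ((-.1,-.06),(-.02,.01)):
        kk=k&(Y>lo)&(Y<hi); print('  armmid',lo,(np.percentile(X[kk],[3,97])).mean())
    k=(Z>.298)&(Z<.3225)&(np.hypot(X,Y+.036)<.03)
    Q=np.c_[X[k],Y[k]]*1e3; print('collar',cv2.minEnclosingCircle(Q.astype(np.float32)))
    k=(Z>.32)&(np.hypot(X,Y+.036)<.03);print('stud',X[k].mean(),Y[k].mean(),Z[k].max())
    im=g['frame'][140:270,240:400] if n=='side' else g['frame'][130:260,260:420]
    cv2.imwrite(f'pics/st_{n}.png',cv2.resize(im,None,fx=4.6,fy=4.6,interpolation=cv2.INTER_CUBIC))
E
```

```text
side hook 23
[-23.3  -2.3 163.2] 296 229
[-20.4  -1.4 162. ] 295 229
[-24.9  -0.5 161.9] 296 230
[-2.180e+01  1.000e-01  1.604e+02] 295 230
[-26.2   1.  160.1] 296 231
[-22.6   1.1 157.9] 295 231
[-18.9   1.2 155.7] 294 231
[-22.    0.8 153.8] 295 232
[-18.1   0.8 151.3] 294 232
[-16.1   2.4 151.1] 293 232
[-20.4   3.1 150.7] 294 233
[-16.5   3.  148.2] 293 233
[-12.5   2.9 145.5] 292 233
[ -8.5   2.8 142.9] 291 233
[-14.4   1.4 142.1] 293 234
[ -0.5   2.4 141.2] 289 232
[ -3.8  -1.7 140.4] 291 232
[-10.9   1.7 140.1] 292 234
[  1.5  -3.2 139.7] 290 231
[ -0.9  -0.8 139.3] 290 232
[ -2.3   0.7 137.5] 290 233
[1.00e-01 2.10e+00 1.37e+02] 289 233
[ -5.9   0.7 136.1] 291 234Traceback (most recent call last):
  File "<stdin>", line 11, in <module>
    return umr_minimum(a, axis, None, out, keepdims, initial, where)
ValueError: zero-size array to reduction operation minimum which has no identity
```

```bash
python3 - <<'E'
from h import *
a=np.radians(-9.0)
c,s=np.cos(a),np.sin(a); O=np.array([.604,-.023])
def rng(a): return (np.percentile(a,[2,98])*1e3).round(1) if len(a) else None
for n in ('side','top'):
    g=cam(n); P,u,v=cloud(g)
    D=P[:,:2]-O; X=D@[c,s];Y=D@[-s,c];Z=P[:,2]
    k=(np.abs(X)<.04)&(np.abs(Y)<.04)&(Z>.17)&(Z<.262);print(n,'tube',k.sum(),rng(X[k]),rng(Y[k]),rng(Z[k]))
    k=(Z>.265)&(Z<.285)&(np.abs(X)<.05)&(Y>-.17)&(Y<.03)
    print('arm X',rng(X[k]),'Y',rng(Y[k]))
    for lo,hi in ((-.11,-.06),(-.02,.01)):
        kk=k&(Y>lo)&(Y<hi); print('  armmid',lo,rng(X[kk]))
    k=(Z>.298)&(Z<.3225)&(np.hypot(X,Y+.036)<.03)
    Q=np.c_[X[k],Y[k]]*1e3; print('collar',cv2.minEnclosingCircle(Q.astype(np.float32)))
    k=(Z>.325)&(np.hypot(X,Y+.036)<.03);print('stud',rng(X[k]),rng(Y[k]),rng(Z[k]))
    k=(Z>.002)&(Z<.016)&(np.abs(X)<.12)&(Y>-.2)&(Y<.1)&(g['frame'][v,u].max(1)<75)
    print('base',rng(X[k]),rng(Y[k]),cv2.minAreaRect(P[k,:2].astype(np.float32)*1e3))
    im=g['frame'][140:270,240:400] if n=='side' else g['frame'][130:260,260:420]
    cv2.imwrite(f'pics/st_{n}.png',cv2.resize(im,None,fx=4.6,fy=4.6,interpolation=cv2.INTER_CUBIC))
E
```

```text
side tube 0 None None None
arm X None Y None
  armmid -0.11 None
  armmid -0.02 None
collar ((0.0, 0.0), 0.0)
stud None None None
base [-87.4  75.7] [-133.2   67.6] ((593.3936157226562, -58.468231201171875), (211.34107971191406, 165.73727416992188), 81.61329650878906)
top tube 195 [-12.5   1. ] [-37.8  11.2] [196.9 250.7]
arm X [-15.8  17.2] Y [-139.2    9.7]
  armmid -0.11 [-15.4  17. ]
  armmid -0.02 [-15.9  16.9]
collar ((1.1571991443634033, -36.63394546508789), 21.628734588623047)
stud [-7. 10.] [-44.1 -28.8] [326.  336.1]
base [-83.3  79.3] [-125.2   64.6] ((595.554931640625, -63.802001953125), (219.08766174316406, 167.63818359375), 80.49040985107422)
```

View pics/st_side.png

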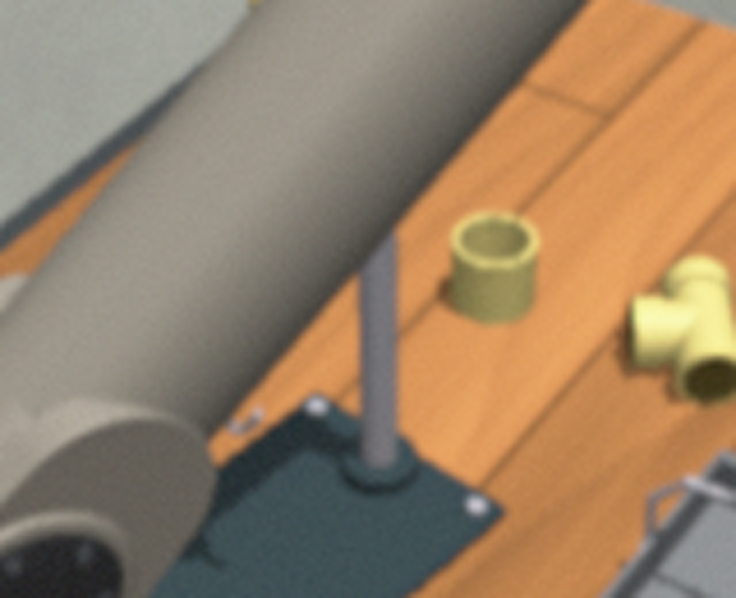

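drive_tool(
  commands=[
    {"tx": 0, "ty": -0.4, "tz": 0, "rx": 0, "ry": 0, "rz": 0, "grip": 1},
    {"tx": 0, "ty": -0.8, "tz": 0, "rx": 0, "ry": 0, "rz": 0.1, "grip": 1},
    {"tx": 0, "ty": -1, "tz": 0, "rx": 0, "ry": 0, "rz": 0.1, "grip": 1},
    {"tx": 0, "ty": -1, "tz": 0, "rx": 0, "ry": 0, "rz": 0.1, "grip": 1},
    {"tx": 0, "ty": -1, "tz": 0, "rx": 0, "ry": 0, "rz": 0.1, "grip": 1},
    {"tx": 0, "ty": -1, "tz": 0, "rx": 0, "ry": 0, "rz": 0.1, "grip": 1},
    {"tx": 0, "ty": -1, "tz": -0.2, "rx": 0, "ry": 0, "rz": 0.14, "grip": 1},
    {"tx": 0, "ty": -1, "tz": -0.2, "rx": 0, "ry": 0, "rz": 0, "grip": 1},
    {"tx": 0, "ty": -1, "tz": -0.2, "rx": 0, "ry": 0, "rz": 0, "grip": 1},
    {"tx": 0, "ty": -1, "tz": -0.2, "rx": 0, "ry": 0, "rz": 0, "grip": 1},
  ],
)

```text
clock: 12.28
tcp_pos: [0.4515, 0.1303, 0.097]
orientation: [2.394, 2.034, -0.0]
contact_force: [-0.0, 0.4, -2.3]
grip_width: 0.0071
```

drive_tool(
  commands=[
    {"tx": 0, "ty": -1, "tz": -0.2, "rx": 0, "ry": 0, "rz": 0, "grip": 1},
    {"tx": 0, "ty": -1, "tz": -0.2, "rx": 0, "ry": 0, "rz": 0, "grip": 1},
    {"tx": 0.05, "ty": -1, "tz": -0.2, "rx": 0, "ry": 0, "rz": 0, "grip": 1},
    {"tx": 0.05, "ty": -1, "tz": -0.2, "rx": 0, "ry": 0, "rz": 0, "grip": 1},
    {"tx": 0.05, "ty": -1, "tz": 0, "rx": 0, "ry": 0, "rz": 0, "grip": 1},
    {"tx": 0.05, "ty": -0.9, "tz": 0, "rx": 0, "ry": 0, "rz": 0, "grip": 1},
    {"tx": 0, "ty": -0.7, "tz": 0, "rx": 0, "ry": 0, "rz": 0, "grip": 1},
  ],
)

```text
clock: 13.15
tcp_pos: [0.4555, -0.0016, 0.0812]
orientation: [2.394, 2.034, -0.0]
contact_force: [0.5, -0.8, -2.1]
grip_width: 0.0073
```

```bash
python3 - <<'E'
from h import *
o=status.get_obs();print(o['tcp_pos'],o['orientation'],o['joints'].round(2))
for n in ('side','top','wrist'):
    g=cam(n); cv2.imwrite(f'pics/{n}3.png',g['frame'])
E
python3 -c "
import cv2,numpy as np
a=cv2.imread('pics/side3.png')[80:330,200:500];b=cv2.imread('pics/top3.png')[100:350,220:520]
cv2.imwrite('pics/c3.png',cv2.resize(np.hstack([a,b]),None,fx=1.33,fy=1.33))"
```

```text
[ 0.45550301 -0.00161814  0.08117921] [ 2.39428363e+00  2.03389388e+00 -1.82566624e-04] [ 0.46  0.43 -0.7   2.16  0.43  0.7  -0.7 ]
```

View pics/c3.png

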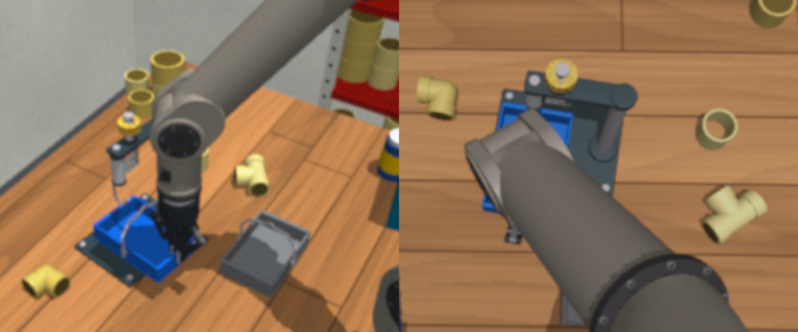

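View pics/wrist3.png

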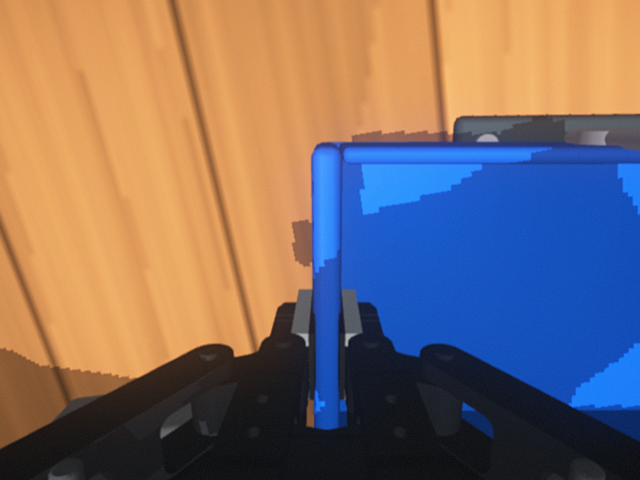

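```bash
python3 - <<'E'
from h import *
a=np.radians(-9.0)
c,s=np.cos(a),np.sin(a); O=np.array([.604,-.023])
for n in ('top','side'):
    g=cam(n); P,u,v=cloud(g)
    D=P[:,:2]-O; X=D@[c,s];Y=D@[-s,c];Z=P[:,2]
    for z0 in np.arange(.12,.5,.02):
        k=(Z>z0)&(Z<z0+.02)&(X<-.03)&(X>-.3)&(np.abs(Y)<.2)
        if k.sum()>5: print(n,round(z0,2),k.sum(),'Xmax',np.percentile(X[k],99).round(3),'Y',Y[k].min().round(3),Y[k].max().round(3))
    # bail
    hsv=cv2.cvtColor(g['frame'],cv2.COLOR_BGR2HSV)
    k=(Z>.14)&(Z<.19)&(X>-.1)&(X<-.03)&(np.abs(Y)<.06)&(hsv[v,u,1]<60)
    if k.sum(): print('bail?',k.sum(),X[k].mean(),X[k].std(),Y[k].min(),Y[k].max(),Z[k].max())
E
```

```text
top 0.16 106 Xmax -0.191 Y -0.016 0.01
top 0.18 28 Xmax -0.191 Y -0.007 0.006
top 0.38 8 Xmax -0.172 Y 0.004 0.044
top 0.4 54 Xmax -0.101 Y -0.003 0.06
top 0.42 396 Xmax -0.094 Y -0.014 0.059
top 0.44 661 Xmax -0.101 Y -0.026 0.051
top 0.46 747 Xmax -0.117 Y -0.064 0.039
top 0.48 794 Xmax -0.135 Y -0.067 0.023
side 0.12 130 Xmax -0.066 Y -0.015 0.065
side 0.14 172 Xmax -0.066 Y -0.017 0.063
side 0.16 305 Xmax -0.065 Y -0.035 0.043
side 0.18 121 Xmax -0.112 Y -0.011 0.02
side 0.2 101 Xmax -0.136 Y -0.021 0.036
side 0.22 186 Xmax -0.127 Y -0.02 0.037
side 0.24 266 Xmax -0.128 Y -0.024 0.037
side 0.26 138 Xmax -0.127 Y -0.026 0.038
side 0.28 229 Xmax -0.124 Y -0.028 0.039
side 0.3 206 Xmax -0.132 Y -0.019 0.041
side 0.32 242 Xmax -0.133 Y -0.024 0.049
side 0.34 196 Xmax -0.134 Y -0.022 0.038
side 0.36 119 Xmax -0.157 Y -0.003 0.053
side 0.38 277 Xmax -0.148 Y -0.003 0.06
side 0.4 411 Xmax -0.101 Y -0.008 0.061
side 0.42 578 Xmax -0.099 Y -0.03 0.06
side 0.44 652 Xmax -0.107 Y -0.044 0.054
side 0.46 612 Xmax -0.123 Y -0.052 0.038
side 0.48 587 Xmax -0.142 Y -0.066 0.023
bail? 53 -0.07335046049557255 0.011581768675591006 -0.035248268167581816 0.059217973840454456 0.17896282892265403
```

drive_tool(
  commands=[
    {"tx": 0.5, "ty": -0.08, "tz": 0, "rx": 0, "ry": 0, "rz": 0, "grip": 1},
    {"tx": 0.8, "ty": -0.13, "tz": 0, "rx": 0, "ry": 0, "rz": 0, "grip": 1},
    {"tx": 0.8, "ty": -0.13, "tz": 0, "rx": 0, "ry": 0, "rz": 0, "grip": 1},
    {"tx": 0.7, "ty": -0.11, "tz": 0, "rx": 0, "ry": 0, "rz": 0, "grip": 1},
    {"tx": 0.36, "ty": -0.05, "tz": 0, "rx": 0, "ry": 0, "rz": 0, "grip": 1},
    {"tx": 0, "ty": 0, "tz": 0, "rx": 0, "ry": 0, "rz": 0, "grip": 1},
  ],
)

```text
clock: 14.15
tcp_pos: [0.5191, -0.0102, 0.0812]
orientation: [-2.394, -2.034, -0.0]
contact_force: [-0.4, -0.0, -3.2]
grip_width: 0.0069
```

```bash
python3 - <<'E'
from h import *
a=np.radians(-9.0)
c,s=np.cos(a),np.sin(a); O=np.array([.604,-.023])
o=status.get_obs();print(o['tcp_pos'],o['contact_force'])
g=cam('side')
cv2.imwrite('pics/s4.png',cv2.resize(g['frame'][160:300,240:380],None,fx=4.2,fy=4.2,interpolation=cv2.INTER_CUBIC))
for p in (('bail',o['tcp_pos']+np.array([.0855*c,.0855*s,.0924])),('seat',np.array([.604,-.023,.142])),('tip',np.array([.604-.021*c,-.023-.021*s,.160]))):
    print(p[0],p[1],px(g,p[1]), (px(g,p[1])[:2]-[240,160])*4.2)
P,u,v=cloud(g);D=P[:,:2]-O; X=D@[c,s];Y=D@[-s,c];Z=P[:,2]
hsv=cv2.cvtColor(g['frame'],cv2.COLOR_BGR2HSV)
k=(Z>.13)&(Z<.22)&(np.abs(X)<.04)&(np.abs(Y)<.06)&(hsv[v,u,1]<70)
for q in np.nonzero(k)[0][::2]: print(u[q],v[q],np.round([X[q]*1e3,Y[q]*1e3,Z[q]*1e3]))
E
```

```text
[ 0.51912017 -0.01019944  0.08115382] [-0.41385601 -0.04056574 -3.21017319]
bail [ 0.60356752 -0.02357458  0.17355382] [289.07985951 222.42137112   1.23051023] [206.13540995 262.16975871]
seat [ 0.604 -0.023  0.142] [289.49108951 231.2481789    1.25225332] [207.86257594 299.24235138]
tip [ 0.58325854 -0.01971488  0.16      ] [294.82056223 229.92894868   1.22989021] [230.24636135 293.70158447]
295 205 [ -2. -24. 220.]
295 206 [ -4. -22. 218.]
294 207 [ -3. -19. 216.]
296 207 [ -1. -28. 210.]
295 208 [ -0. -25. 208.]
294 209 [ -4. -18. 211.]
294 210 [ -4. -17. 208.]
292 211 [-13.  -2. 220.]
285 212 [ -0.  10. 217.]
290 212 [-12.   4. 220.]
292 212 [-15.   0. 219.]
285 213 [ -1.  11. 214.]
287 213 [ -9.  12. 219.]
290 213 [-14.   7. 219.]
292 213 [-13.  -1. 214.]
284 214 [  6.   9. 206.]
286 214 [ -5.  12. 214.]
288 214 [ -8.   8. 213.]
290 214 [-15.   7. 217.]
292 214 [-13.  -2. 209.]
284 215 [  5.  10. 203.]
286 215 [ -4.  11. 209.]
288 215 [ -8.   8. 209.]
290 215 [-13.   6. 211.]
292 215 [-14.   0. 208.]
284 216 [  6.   9. 199.]
286 216 [ -2.  10. 204.]
288 216 [-10.  10. 209.]
290 
[... 995 characters left out ...]

287 230 [ 10.  -0. 140.]
289 230 [  5.  -3. 141.]
296 230 [-36.  10. 176.]
298 230 [-38.   5. 174.]
282 231 [ -4.  29. 166.]
284 231 [ -6.  24. 164.]
289 231 [  4.  -2. 138.]
295 231 [-31.   9. 169.]
297 231 [-35.   6. 169.]
281 232 [ -2.  31. 163.]
283 232 [ -5.  28. 162.]
290 232 [ -0.  -2. 138.]
293 232 [-16.   2. 151.]
295 232 [-33.  11. 169.]
298 232 [-38.   5. 167.]
280 233 [ -3.  36. 164.]
282 233 [ -8.  33. 164.]
291 233 [ -6.   1. 140.]
297 233 [-39.  10. 168.]
280 234 [ -4.  37. 160.]
279 235 [ -5.  42. 162.]
279 236 [ -4.  41. 157.]
278 237 [ -4.  45. 156.]
278 238 [ -8.  48. 157.]
276 240 [ -4.  52. 150.]
275 241 [ -2.  54. 147.]
275 242 [ -3.  56. 145.]
275 243 [ -3.  56. 142.]
```

View pics/s4.png

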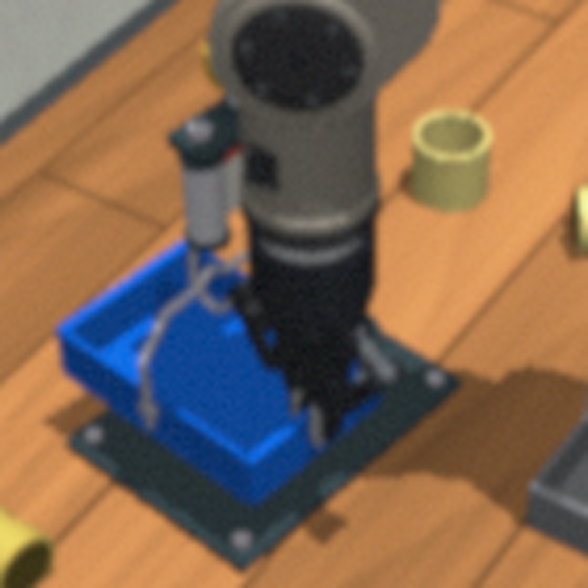

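drive_tool(
  commands=[
    {"tx": 0.05, "ty": 0, "tz": -0.5, "rx": 0, "ry": 0, "rz": 0, "grip": 1},
    {"tx": 0, "ty": 0, "tz": -0.5, "rx": 0, "ry": 0, "rz": 0, "grip": 1},
    {"tx": 0, "ty": 0, "tz": -0.4, "rx": 0, "ry": 0, "rz": 0, "grip": 1},
    {"tx": 0, "ty": 0, "tz": -0.3, "rx": 0, "ry": 0, "rz": 0, "grip": 1},
    {"tx": 0, "ty": 0, "tz": -0.2, "rx": 0, "ry": 0, "rz": 0, "grip": 1},
    {"tx": 0, "ty": 0, "tz": 0, "rx": 0, "ry": 0, "rz": 0, "grip": 1},
  ],
)

```text
clock: 14.95
tcp_pos: [0.5199, -0.0103, 0.0433]
orientation: [2.393, 2.035, 0.0]
contact_force: [-1.2, -0.3, 0.4]
grip_width: 0.0077
```

```bash
python3 - <<'E'
from h import *
o=status.get_obs();print(o['tcp_pos'],o['contact_force'],o['moment'])
g=cam('side')
cv2.imwrite('pics/s5.png',cv2.resize(g['frame'][160:300,240:380],None,fx=4.2,fy=4.2,interpolation=cv2.INTER_CUBIC))
E
```

```text
[ 0.51992662 -0.01027202  0.04329459] [-1.24401736 -0.29863812  0.38698218] [-0.07763552  0.11215602 -0.05544181]
```

View pics/s5.png

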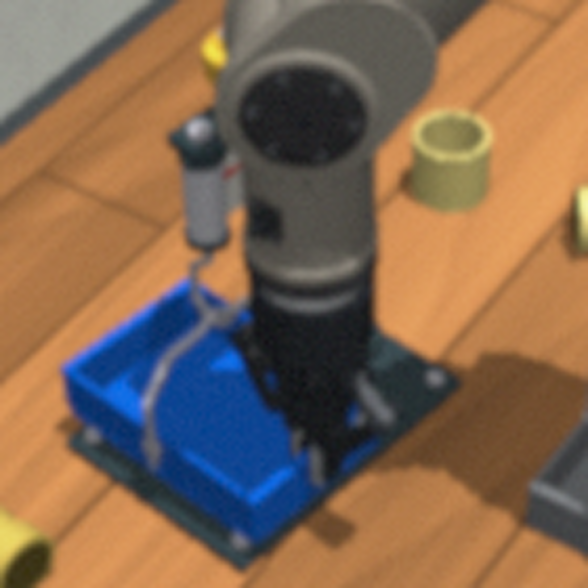

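drive_tool(
  commands=[
    {"tx": 0, "ty": 0, "tz": 0, "rx": 0, "ry": 0, "rz": 0, "grip": 0.7},
    {"tx": 0, "ty": 0, "tz": 0, "rx": 0, "ry": 0, "rz": 0, "grip": 0.5},
    {"tx": 0, "ty": 0, "tz": 0, "rx": 0, "ry": 0, "rz": 0, "grip": 0.3},
    {"tx": 0, "ty": 0, "tz": 0, "rx": 0, "ry": 0, "rz": 0, "grip": 0.3},
    {"tx": 0, "ty": 0, "tz": 0, "rx": 0, "ry": 0, "rz": 0, "grip": 0.3},
    {"tx": 0, "ty": 0, "tz": 0, "rx": 0, "ry": 0, "rz": 0, "grip": 0.3},
  ],
)

```text
clock: 15.75
tcp_pos: [0.5197, -0.0102, 0.0433]
orientation: [-2.394, -2.035, -0.0]
contact_force: [-0.0, 0.1, 0.4]
grip_width: 0.0298
```

```bash
python3 - <<'E'
from h import *
o=status.get_obs();print(o['tcp_pos'],o['contact_force'],o['moment'])
g=cam('side');w=cam('wrist')
cv2.imwrite('pics/s6.png',np.hstack([cv2.resize(g['frame'][180:300,240:360],(400,400),interpolation=cv2.INTER_CUBIC),cv2.resize(w['frame'],(400,300))[[*range(300)]+[299]*100]]))
E
```

```text
[ 0.51974723 -0.01023124  0.04329691] [-0.00475532  0.1188689   0.37514269] [-0.04116676  0.02290439  0.01719759]
```

View pics/s6.png

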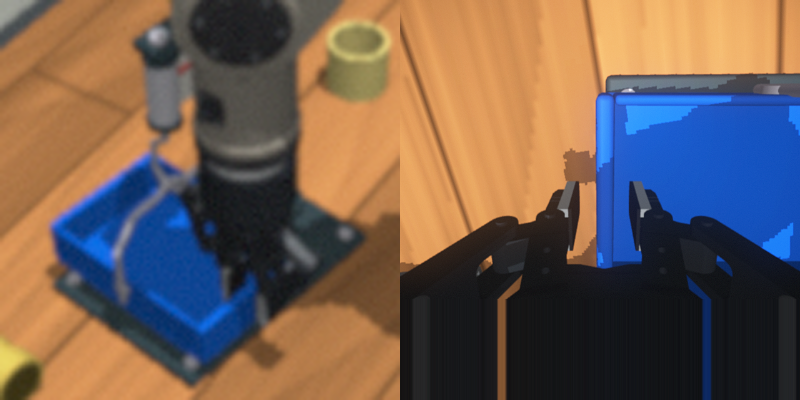

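The pan hangs on the hook and the fingers are clear on both sides of the wall (wrist view, wall between the pads). Rising straight up, then backing off.

drive_tool(
  commands=[
    {"tx": 0, "ty": 0, "tz": 0.2, "rx": 0, "ry": 0, "rz": 0, "grip": 0.3},
    {"tx": 0, "ty": 0, "tz": 0.5, "rx": 0, "ry": 0, "rz": 0, "grip": 0.3},
    {"tx": 0, "ty": 0, "tz": 0.8, "rx": 0, "ry": 0, "rz": 0, "grip": 0.3},
    {"tx": 0, "ty": 0, "tz": 0.8, "rx": 0, "ry": 0, "rz": 0, "grip": 0.3},
    {"tx": -0.3, "ty": 0, "tz": 0.8, "rx": 0, "ry": 0, "rz": 0, "grip": 0.3},
    {"tx": -0.8, "ty": 0.1, "tz": 0.8, "rx": 0, "ry": 0, "rz": 0, "grip": 0.3},
    {"tx": -0.8, "ty": 0.1, "tz": 0.8, "rx": 0, "ry": 0, "rz": 0, "grip": 0.3},
    {"tx": -0.8, "ty": 0.1, "tz": 0.8, "rx": 0, "ry": 0, "rz": 0, "grip": 0.3},
  ],
)

```text
clock: 16.85
tcp_pos: [0.4655, -0.0041, 0.1548]
orientation: [2.393, 2.034, 0.001]
contact_force: [-0.6, 0.2, -0.1]
grip_width: 0.0298
```

```bash
python3 - <<'E'
from h import *
o=status.get_obs();print(o['tcp_pos'],o['contact_force'],o['joints'].round(2))
for n in ('side','top','wrist'):
    g=cam(n);cv2.imwrite(f'pics/{n}7.png',g['frame'])
    if n=='side':
        cv2.imwrite('pics/s7.png',cv2.resize(g['frame'][160:300,240:380],None,fx=4.2,fy=4.2,interpolation=cv2.INTER_CUBIC))
E
```

```text
[ 0.4654844  -0.00411254  0.15482853] [-0.55217778  0.18423527 -0.13067234] [ 0.54  0.33 -0.78  2.08  0.3   0.85 -0.57]
```

View pics/s7.png

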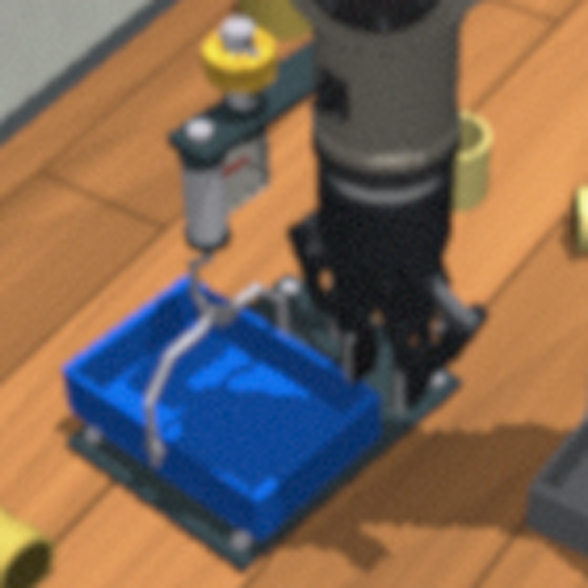

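View pics/wrist7.png

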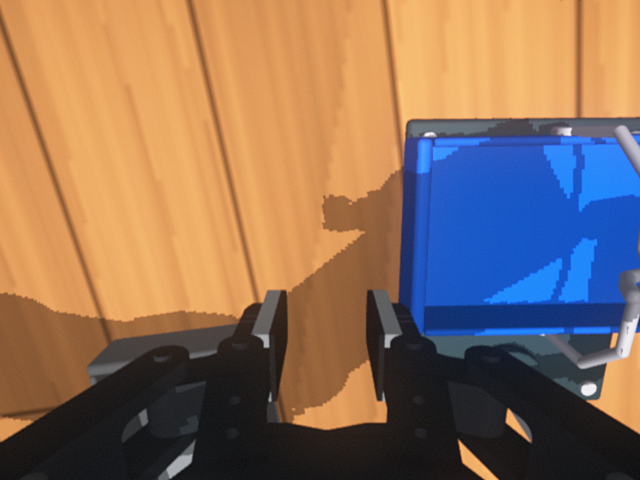

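```bash
python3 - <<'E'
from h import *
a=np.radians(-9.0);c,s=np.cos(a),np.sin(a); O=np.array([.604,-.023])
g=cam('side')
C=g['T'][:3,3]
def onplane(u,v,x0=-.002):
    d=pt(g,u,v,1.0)-C; n=np.array([c,s,0]); p0=np.array([O[0]+x0*c,O[1]+x0*s,0])
    P=C+d*(n@(p0-C))/(n@d); D=P[:2]-O; return np.round([D@[c,s]*1e3,D@[-s,c]*1e3,P[2]*1e3],1)
for u,v in ((296,199.3),(293,201),(298.5,197),(303,192),(300,190),(298,205)): print(u,v,onplane(u,v))
im=g['frame'][170:220,275:325]
cv2.imwrite('pics/s8.png',cv2.resize(im,None,fx=12,fy=12,interpolation=cv2.INTER_CUBIC))
print('cam elev',np.degrees(np.arcsin((C[2]-.24)/np.linalg.norm(C-[.6,-.06,.24]))))
P,u,v=cloud(g);D=P[:,:2]-O; X=D@[c,s];Y=D@[-s,c];Z=P[:,2]
k=(np.abs(X)<.01)&(Y<-.015)&(Y>-.06)&(Z>.15)&(Z<.264);print('plate',k.sum(),Z[k].min(),Z[k].max(),X[k].mean())
E
```

```text
296 199.3 [ -2.  -28.8 235.2]
293 201 [ -2.  -18.  236.3]
298.5 197 [ -2.  -38.1 237.1]
303 192 [ -2.  -55.  243.3]
300 190 [ -2.  -44.7 256. ]
298 205 [ -2.  -34.7 212.4]
cam elev 39.13319377482063
plate 150 0.20149262888163755 0.2520087436238164 -0.003200870528162449
```

View pics/s8.png

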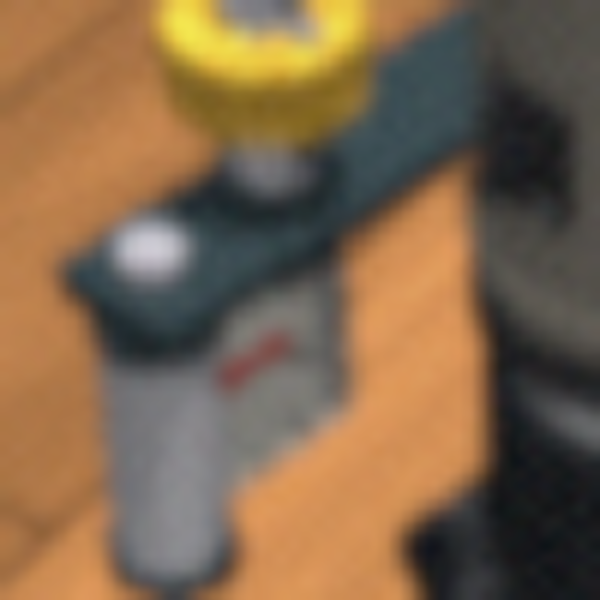

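drive_tool(
  commands=[
    {"tx": 0, "ty": -0.22, "tz": 0.9, "rx": -0.14, "ry": -0.92, "rz": 0, "grip": 0.3},
    {"tx": 0, "ty": -0.22, "tz": 0.9, "rx": -0.14, "ry": -0.92, "rz": 0, "grip": 0.3},
    {"tx": 0, "ty": -0.22, "tz": 0.9, "rx": -0.14, "ry": -0.92, "rz": 0, "grip": 0.3},
    {"tx": 0, "ty": -0.22, "tz": 0.9, "rx": -0.14, "ry": -0.92, "rz": 0, "grip": 0.3},
    {"tx": 0, "ty": -0.22, "tz": 0.9, "rx": -0.14, "ry": -0.92, "rz": 0, "grip": 0.3},
    {"tx": 0, "ty": -0.22, "tz": 0.9, "rx": -0.14, "ry": -0.92, "rz": 0, "grip": 0.3},
    {"tx": 0, "ty": -0.22, "tz": 0.9, "rx": -0.14, "ry": -0.92, "rz": 0, "grip": 0.3},
    {"tx": 0, "ty": -0.22, "tz": 0.9, "rx": -0.14, "ry": -0.92, "rz": 0, "grip": 0.3},
  ],
)

```text
clock: 18.05
tcp_pos: [0.4962, -0.0312, 0.2933]
orientation: [1.846, 1.544, 0.668]
contact_force: [-0.0, -0.1, -0.1]
grip_width: 0.0297
```

```bash
python3 - <<'E'
from h import *
o=status.get_obs();print(o['tcp_pos'],R.from_rotvec(o['orientation']).as_matrix().round(2).tolist(),o['joints'].round(2))
g=cam('wrist');cv2.imwrite('pics/w9.png',g['frame']);print(g['T'][:3,3], px(g,[.598,-.0586,.236]))
E
```

```text
[ 0.49620062 -0.03116006  0.29329936] [[0.18, 0.66, 0.73], [0.98, -0.11, -0.15], [-0.02, 0.74, -0.67]] [ 0.63 -0.19 -0.79  2.43  1.2   0.17 -1.52]
[0.40585479 0.05615315 0.38818675] [3.67658119e+02 2.46265574e+02 2.69252084e-01]
```

View pics/w9.png

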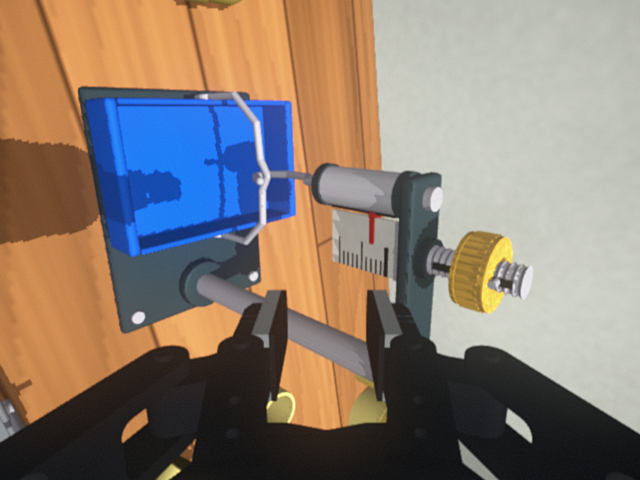

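The picture shows the scale plate, with the thick zero line at about (386,262) and the red pointer at about (372,228). The image is rotated so that up is to the right, which puts the pointer below zero as expected. Next I'll measure the gap.

```bash
python3 - <<'E'
from h import *
g=cam('wrist'); im=g['frame'][190:300,310:430]
cv2.imwrite('pics/w10.png',cv2.resize(im,None,fx=5,fy=5,interpolation=cv2.INTER_CUBIC))
a=np.radians(-9.0);c,s=np.cos(a),np.sin(a); O=np.array([.604,-.023]);C=g['T'][:3,3]
P,u,v=cloud(g)
D=P[:,:2]-O; X=D@[c,s];Y=D@[-s,c];Z=P[:,2]
k=(u>335)&(u<395)&(v>215)&(v<270)&(np.abs(X)<.02)
A=np.c_[Y[k],Z[k],np.ones(k.sum())];cf=np.linalg.lstsq(A,X[k],rcond=None)[0];print('plate x fit',cf,k.sum(),np.median(X[k]),Z[k].min(),Z[k].max(),Y[k].min(),Y[k].max())
x0=np.median(X[k])
np.save('x0.npy',x0)
def onp(u,v):
    d=pt(g,u,v,1.0)-C; n=np.array([c,s,0]); p0=np.array([O[0]+x0*c,O[1]+x0*s,0])
    Q=C+d*(n@(p0-C))/(n@d); E=Q[:2]-O; return np.round([E@[-s,c]*1e3,Q[2]*1e3],2)
def inv(y,z):
    return px(g,[O[0]+x0*c-s*y,O[1]+x0*s+c*y,z])[:2]
# rectified: y from -60..-10 mm, z 195..270 at 0.1mm
ys=np.arange(-.062,-.008,.0002);zs=np.arange(.275,.185,-.0002)
M=np.array([[inv(y,z) for y in ys] for z in zs]).astype(np.float32)
rec=cv2.remap(g['frame'],M[:,:,0],M[:,:,1],cv2.INTER_CUBIC)
cv2.imwrite('pics/rec.png',cv2.resize(rec,None,fx=1.25,fy=1.25))
print(onp(386,262),onp(373,228))
gray=cv2.cvtColor(rec,cv2.COLOR_BGR2GRAY).astype(float); red=rec[:,:,2].astype(float)-rec[:,:,1]
for y in (-.050,-.045,-.040,-.036,-.030):
    j=int((y+.062)/.0002)
    pr=gray[:,j-4:j+5].mean(1); rr=red[:,j-4:j+5].mean(1)
    w=np.where(rr>60)[0]
    print(y,'red z',(zs[w].mean()*1e3).round(2) if len(w) else None)
j=int((-.043+.062)/.0002); pr=gray[:,j-8:j+9].mean(1)
for z,p in zip(zs[::5],pr[::5]): print(int(round(z*1e3)),int(p),end=' ')
E
```

```text
plate x fit [-0.007145   -0.02869454  0.00686306] 3056 0.0005737525266957838 0.20900333744268418 0.26806798113001085 -0.05386235430134773 -0.009912980927511483
[-43.08 252.35] [-22.43 241.47]
-0.05 red z 194.59
-0.045 red z 195.0
-0.04 red z 193.19
-0.036 red z 194.38
-0.03 red z 203.41
275 50 274 48 273 50 272 49 271 50 270 53 269 67 268 88 267 90 266 83 265 72 264 61 263 58 262 57 261 55 260 51 259 47 258 81 257 111 256 120 255 149 254 154 253 156 252 147 251 83 250 35 249 41 248 118 247 156 246 142 245 147 244 156 243 152 242 139 241 152 240 157 239 155 238 139 237 151 236 158 235 150 234 142 233 155 232 160 231 120 230 72 229 135 228 160 227 151 226 144 225 153 224 158 223 146 222 141 221 154 220 156 219 147 218 143 217 154 216 157 215 146 214 144 213 158 212 154 211 89 210 85 209 153 208 176 207 185 206 191 205 191 204 174 203 150 202 144 201 147 200 147 199 145 198 143 197 138 196 132 195 125 194 121 193 122 192 129 191 132 190 122 189 109 188 128 187 162 186 177 185 176
```

View pics/rec.png

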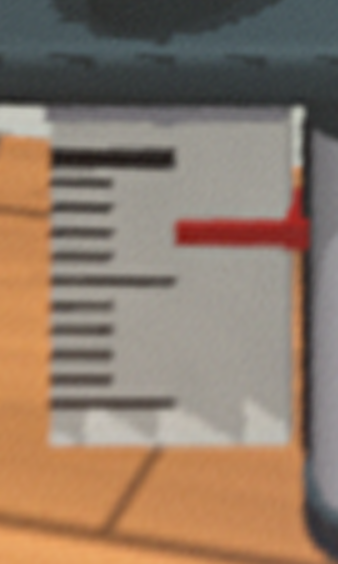

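View pics/w10.png

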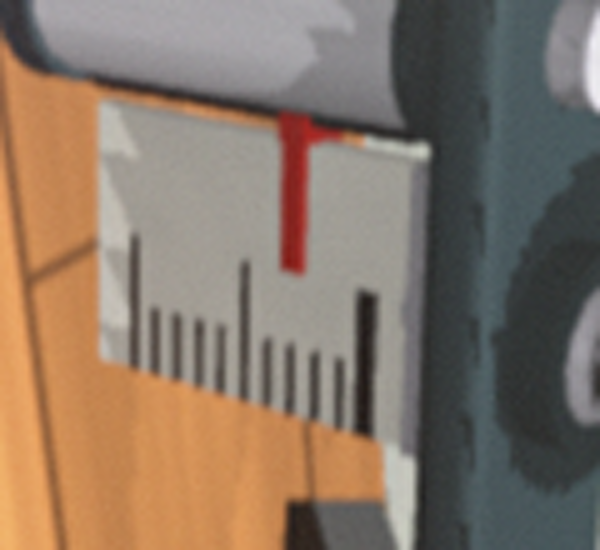

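```bash
python3 - <<'E'
from h import *
a=np.radians(-9.0);c,s=np.cos(a),np.sin(a); O=np.array([.604,-.023])
for n in ('wrist','side','top'):
    g=cam(n);P,u,v=cloud(g);D=P[:,:2]-O; X=D@[c,s];Y=D@[-s,c];Z=P[:,2]
    hsv=cv2.cvtColor(g['frame'],cv2.COLOR_BGR2HSV)[v,u]
    k=(hsv[:,0]>15)&(hsv[:,0]<35)&(hsv[:,1]>120)&(np.hypot(X,Y+.036)<.035)&(Z>.285)&(Z<.33)
    q=lambda a:(np.percentile(a,[1,5,50,95,99])*1e3).round(1)
    if k.sum()<10: print(n,'none');continue
    print(n,k.sum(),'X',q(X[k]),'Y',q(Y[k]),'Z',q(Z[k]))
    # circle fit of the flank
    top=k&(np.hypot(X-X[k].mean(),Y-Y[k].mean())<.1)
    kk=k&(Z<np.percentile(Z[k],95)-.004)
    if kk.sum()>20:
        A=np.c_[X[kk],Y[kk],np.ones(kk.sum())];b=X[kk]**2+Y[kk]**2
        w=np.linalg.lstsq(A,b,rcond=None)[0];print('  circle',w[:2]/2*1e3,np.sqrt(w[2]+(w[:2]**2).sum()/4)*1e3)
    k2=(Z>.324)&(np.hypot(X,Y+.036)<.02);print('  stud',X[k2].mean()*1e3,Y[k2].mean()*1e3,k2.sum())
E
```

```text
wrist 3573 X [-19.6 -18.8 -13.4   7.9  16.7] Y [-53.  -49.9 -28.3 -14.7 -13.8] Z [302.3 303.5 314.6 319.9 320.1]
  circle [  1.88407364 -34.68055431] 20.476704545001876
  stud -2.5115246085390104 -33.08196721761455 923
side 184 X [-23.1 -21.9 -10.3  13.4  16.8] Y [-55.6 -50.1 -26.8 -16.6 -15.5] Z [302.  304.  317.  320.7 322.3]
  circle [ -2.30666918 -35.7901238 ] 19.517177269689878
  stud -3.739287143916531 -35.006799354221194 48
top 356 X [-19.  -18.2  -5.4  18.9  21.7] Y [-56.8 -54.4 -36.7 -18.4 -16. ] Z [301.9 306.1 318.6 321.  321.9]
  circle [  0.87693718 -36.31154221] 19.56031498437343
  stud 0.4479063910803282 -36.46775498705571 97
```

drive_tool(
  commands=[
    {"tx": -0.3, "ty": 0, "tz": 0.9, "rx": 0.12, "ry": 0.83, "rz": 0, "grip": 0},
    {"tx": -0.3, "ty": 0, "tz": 0.9, "rx": 0.12, "ry": 0.83, "rz": 0, "grip": -0.5},
    {"tx": 0, "ty": 0, "tz": 0.9, "rx": 0.12, "ry": 0.83, "rz": 0, "grip": -0.8},
    {"tx": 0, "ty": 0, "tz": 0.9, "rx": 0.12, "ry": 0.83, "rz": 0, "grip": -0.8},
    {"tx": 0, "ty": 0, "tz": 0.9, "rx": 0.12, "ry": 0.83, "rz": 0, "grip": -0.8},
    {"tx": 0, "ty": 0, "tz": 0.9, "rx": 0.12, "ry": 0.83, "rz": 0, "grip": -0.8},
    {"tx": 0, "ty": 0, "tz": 0.9, "rx": 0.12, "ry": 0.83, "rz": 0, "grip": -0.8},
  ],
)

```text
clock: 19.18
tcp_pos: [0.496, -0.0463, 0.4059]
orientation: [2.257, 1.904, 0.074]
contact_force: [0.9, -0.6, 0.6]
grip_width: 0.0771
```

```bash
python3 - <<'E'
from h import *
o=status.get_obs();m=R.from_rotvec(o['orientation']).as_matrix();print(o['tcp_pos'],m.round(3).tolist(),o['joints'].round(2),np.cross(m[:,2],[0,0,-1]))
E
```

```text
[ 0.49604835 -0.04628826  0.40585744] [[0.175, 0.972, 0.158], [0.981, -0.159, -0.111], [-0.083, 0.175, -0.981]] [ 0.16 -0.02 -0.27  1.81  0.13  1.21 -0.32] [0.11071663 0.1582277  0.        ]
```

drive_tool(
  commands=[
    {"tx": 0, "ty": 0, "tz": 0, "rx": 0.4, "ry": 0.57, "rz": 0, "grip": -0.8},
    {"tx": 0, "ty": 0, "tz": 0, "rx": 0.4, "ry": 0.57, "rz": 0, "grip": -0.8},
    {"tx": 0.64, "ty": -0.07, "tz": 0, "rx": 0, "ry": 0, "rz": 0.98, "grip": -0.8},
    {"tx": 0.64, "ty": -0.07, "tz": 0, "rx": 0, "ry": 0, "rz": 0.98, "grip": -0.8},
    {"tx": 0.64, "ty": -0.07, "tz": 0, "rx": 0, "ry": 0, "rz": 0.98, "grip": -0.8},
    {"tx": 0.64, "ty": -0.07, "tz": 0, "rx": 0, "ry": 0, "rz": 0.98, "grip": -0.8},
    {"tx": 0.64, "ty": -0.07, "tz": 0, "rx": 0, "ry": 0, "rz": 0.98, "grip": -0.8},
    {"tx": 0.64, "ty": -0.07, "tz": 0, "rx": 0, "ry": 0, "rz": 0.98, "grip": -0.8},
    {"tx": 0.64, "ty": -0.07, "tz": 0, "rx": 0, "ry": 0, "rz": 0.98, "grip": -0.8},
    {"tx": 0.64, "ty": -0.07, "tz": 0, "rx": 0, "ry": 0, "rz": 0.98, "grip": -0.8},
  ],
)

```text
clock: 20.42
tcp_pos: [0.599, -0.0577, 0.4046]
orientation: [0.988, 2.979, 0.013]
contact_force: [0.6, -0.3, 0.2]
grip_width: 0.0771
```

drive_tool(
  commands=[
    {"tx": 0, "ty": 0, "tz": 0, "rx": 0, "ry": 0, "rz": 0.98, "grip": -0.8},
    {"tx": 0, "ty": 0, "tz": 0, "rx": 0, "ry": 0, "rz": 0.98, "grip": -0.8},
    {"tx": 0, "ty": 0, "tz": 0, "rx": 0, "ry": 0, "rz": 0.98, "grip": -0.8},
    {"tx": 0, "ty": 0, "tz": 0, "rx": 0, "ry": 0, "rz": 0.98, "grip": -0.8},
    {"tx": 0, "ty": 0, "tz": 0, "rx": 0, "ry": 0, "rz": 0.98, "grip": -0.8},
    {"tx": 0, "ty": 0, "tz": 0, "rx": 0, "ry": 0, "rz": 0.98, "grip": -0.8},
    {"tx": 0, "ty": 0, "tz": 0, "rx": 0, "ry": 0, "rz": 0.98, "grip": -0.8},
    {"tx": 0, "ty": 0, "tz": 0, "rx": 0, "ry": 0, "rz": 0.98, "grip": -0.8},
    {"tx": 0, "ty": 0, "tz": 0, "rx": 0, "ry": 0, "rz": 0.98, "grip": -0.8},
    {"tx": 0, "ty": 0, "tz": 0, "rx": 0, "ry": 0, "rz": 0.98, "grip": -0.8},
  ],
)

```text
clock: 21.68
tcp_pos: [0.5985, -0.0577, 0.4046]
orientation: [-1.117, 2.934, 0.021]
contact_force: [0.1, -0.4, 0.2]
grip_width: 0.0769
```

```bash
python3 - <<'E'
from h import *
o=status.get_obs();m=R.from_rotvec(o['orientation']).as_matrix();print(o['tcp_pos'],m.round(3).tolist(),o['joints'].round(2),np.cross(m[:,2],[0,0,-1]))
g=cam('wrist');cv2.imwrite('pics/w11.png',g['frame'])
print(px(g,[.5984,-.0581,.318]),px(g,[.5984,-.0581,.334]))
P,u,v=cloud(g);Z=P[:,2]
hsv=cv2.cvtColor(g['frame'],cv2.COLOR_BGR2HSV)[v,u]
k=(hsv[:,0]>15)&(hsv[:,0]<35)&(hsv[:,1]>120)&(Z>.29)&(Z<.33)&(np.hypot(P[:,0]-.598,P[:,1]+.058)<.04)
print(k.sum(),cv2.minEnclosingCircle(P[k,:2].astype(np.float32)*1e3) if k.sum() else '',np.percentile(Z[k],[5,95]) if k.sum() else '')
k=(Z>.327)&(np.hypot(P[:,0]-.598,P[:,1]+.058)<.02);print(P[k].mean(0),k.sum())
E
```

```text
[ 0.59845885 -0.05770486  0.40459884] [[-0.747, -0.665, -0.003], [-0.665, 0.747, 0.013], [-0.007, 0.011, -1.0]] [ 0.39  0.29 -0.5   1.47  0.13  1.42  2.18] [-0.01295178 -0.00272188 -0.        ]
[3.25062610e+02 2.44826249e+02 2.38661608e-01] [3.25306590e+02 2.53077292e+02 2.23269473e-01]
2901 ((599.9334106445312, -58.203948974609375), 21.374784469604492) [0.31614257 0.3207326 ]
[ 0.59187606 -0.06492271  0.47293694] 10107
```

View pics/w11.png

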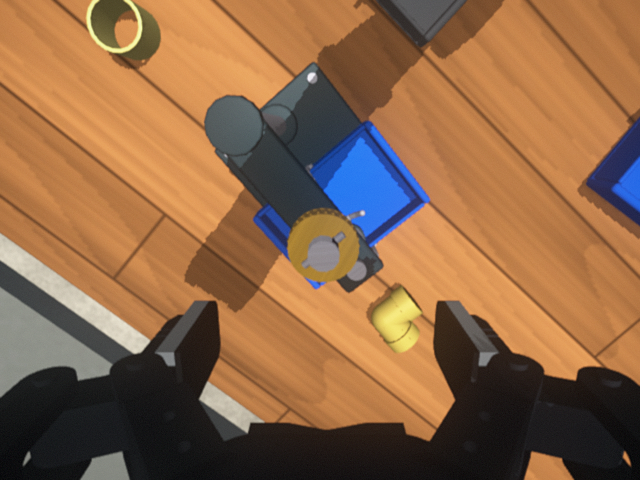

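drive_tool(
  commands=[
    {"tx": 0.03, "ty": -0.02, "tz": -0.9, "rx": -0.09, "ry": -0.02, "rz": 0, "grip": -0.8},
    {"tx": 0, "ty": 0, "tz": -0.9, "rx": 0, "ry": 0, "rz": 0, "grip": -0.8},
    {"tx": 0, "ty": 0, "tz": -0.9, "rx": 0, "ry": 0, "rz": 0, "grip": -0.7},
    {"tx": 0, "ty": 0, "tz": -0.9, "rx": 0, "ry": 0, "rz": 0, "grip": -0.6},
    {"tx": 0, "ty": 0, "tz": -0.9, "rx": 0, "ry": 0, "rz": 0, "grip": -0.4},
    {"tx": 0, "ty": 0, "tz": -0.83, "rx": 0, "ry": 0, "rz": 0, "grip": -0.2},
  ],
)

```text
clock: 22.48
tcp_pos: [0.5991, -0.0594, 0.2977]
orientation: [-1.106, 2.94, -0.008]
contact_force: [-0.0, -0.2, 0.1]
grip_width: 0.051
```

drive_tool(
  commands=[
    {"tx": 0, "ty": 0, "tz": 0, "rx": 0, "ry": 0, "rz": 0, "grip": 0},
    {"tx": 0, "ty": 0, "tz": 0, "rx": 0, "ry": 0, "rz": 0, "grip": 0.4},
    {"tx": 0, "ty": 0, "tz": 0, "rx": 0, "ry": 0, "rz": 0, "grip": 0.4},
  ],
  grip_force=25,
)

```text
clock: 22.85
tcp_pos: [0.5983, -0.0594, 0.298]
orientation: [1.106, -2.939, 0.007]
contact_force: [-0.8, 0.6, -10.5]
grip_width: 0.0409
```

drive_tool(
  commands=[
    {"tx": 0, "ty": 0, "tz": -0.018, "rx": 0, "ry": 0, "rz": -1, "grip": 0.4},
    {"tx": 0, "ty": 0, "tz": -0.018, "rx": 0, "ry": 0, "rz": -1, "grip": 0.4},
    {"tx": 0, "ty": 0, "tz": -0.018, "rx": 0, "ry": 0, "rz": -1, "grip": 0.4},
    {"tx": 0, "ty": 0, "tz": -0.018, "rx": 0, "ry": 0, "rz": -1, "grip": 0.4},
    {"tx": 0, "ty": 0, "tz": -0.018, "rx": 0, "ry": 0, "rz": -1, "grip": 0.4},
    {"tx": 0, "ty": 0, "tz": -0.018, "rx": 0, "ry": 0, "rz": -1, "grip": 0.4},
    {"tx": 0, "ty": 0, "tz": -0.018, "rx": 0, "ry": 0, "rz": -1, "grip": 0.4},
    {"tx": 0, "ty": 0, "tz": -0.018, "rx": 0, "ry": 0, "rz": -1, "grip": 0.4},
    {"tx": 0, "ty": 0, "tz": -0.018, "rx": 0, "ry": 0, "rz": -1, "grip": 0.4},
    {"tx": 0, "ty": 0, "tz": -0.018, "rx": 0, "ry": 0, "rz": -1, "grip": 0.4},
  ],
)

```text
clock: 24.1
tcp_pos: [0.5982, -0.0571, 0.2944]
orientation: [-1.044, -2.956, 0.005]
contact_force: [-0.6, 4.5, -10.8]
grip_width: 0.0409
```

```bash
python3 - <<'E'
from h import *
o=status.get_obs();m=R.from_rotvec(o['orientation']).as_matrix();print(o['tcp_pos'],o['contact_force'],o['moment'],o['joints'].round(2),np.degrees(np.arctan2(m[1,0],m[0,0])))
g=cam('wrist');cv2.imwrite('pics/w12.png',g['frame'])
E
```

```text
[ 0.59823925 -0.05706941  0.29440681] [ -0.59764085   4.50051242 -10.79206919] [1.06330722 0.2101884  0.07978187] [ 0.2   0.32 -0.26  1.64  0.09  1.19  0.8 ] 141.08858596698002
```

View pics/w12.png

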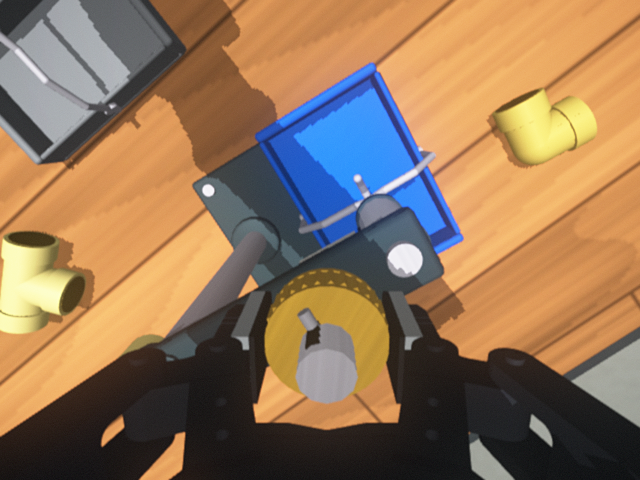

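drive_tool(
  commands=[
    {"tx": 0, "ty": 0, "tz": -0.018, "rx": 0, "ry": 0, "rz": -1, "grip": 0.4},
    {"tx": 0, "ty": 0, "tz": -0.018, "rx": 0, "ry": 0, "rz": -1, "grip": 0.4},
    {"tx": 0, "ty": 0, "tz": -0.018, "rx": 0, "ry": 0, "rz": -1, "grip": 0.4},
    {"tx": 0, "ty": 0, "tz": -0.018, "rx": 0, "ry": 0, "rz": -1, "grip": 0.4},
    {"tx": 0, "ty": 0, "tz": -0.018, "rx": 0, "ry": 0, "rz": -1, "grip": 0.4},
    {"tx": 0, "ty": 0, "tz": -0.018, "rx": 0, "ry": 0, "rz": -1, "grip": 0.4},
    {"tx": 0, "ty": 0, "tz": -0.018, "rx": 0, "ry": 0, "rz": -1, "grip": 0.4},
    {"tx": 0, "ty": 0, "tz": -0.018, "rx": 0, "ry": 0, "rz": -1, "grip": 0.4},
    {"tx": 0, "ty": 0, "tz": -0.018, "rx": 0, "ry": 0, "rz": -1, "grip": 0.4},
    {"tx": 0, "ty": 0, "tz": -0.018, "rx": 0, "ry": 0, "rz": -1, "grip": 0.4},
  ],
)

```text
clock: 25.4
tcp_pos: [0.6004, -0.0566, 0.291]
orientation: [-2.697, -1.597, -0.002]
contact_force: [6.4, 5.2, -15.0]
grip_width: 0.041
```

```bash
python3 - <<'E'
from h import *
o=status.get_obs();m=R.from_rotvec(o['orientation']).as_matrix();print(o['tcp_pos'],o['contact_force'],o['moment'],o['joints'].round(2),np.degrees(np.arctan2(m[1,0],m[0,0])),np.cross(m[:,2],[0,0,-1]))
E
```

```text
[ 0.60037193 -0.05658614  0.29096851] [  6.40767086   5.19609081 -14.9717092 ] [ 1.13931299 -1.34163824  0.07233281] [ 0.02  0.31 -0.04  1.66  0.    1.17 -0.52] 61.262226108624816 [-0.00671135 -0.00218832 -0.        ]
```

drive_tool(
  commands=[
    {"tx": 0, "ty": 0, "tz": -0.018, "rx": 0, "ry": 0, "rz": -1, "grip": 0.4},
    {"tx": 0, "ty": 0, "tz": -0.018, "rx": 0, "ry": 0, "rz": -1, "grip": 0.4},
    {"tx": 0, "ty": 0, "tz": -0.018, "rx": 0, "ry": 0, "rz": -1, "grip": 0.4},
    {"tx": 0, "ty": 0, "tz": -0.018, "rx": 0, "ry": 0, "rz": -1, "grip": 0.4},
    {"tx": 0, "ty": 0, "tz": -0.018, "rx": 0, "ry": 0, "rz": -1, "grip": 0.4},
    {"tx": 0, "ty": 0, "tz": -0.018, "rx": 0, "ry": 0, "rz": -1, "grip": 0.4},
    {"tx": 0, "ty": 0, "tz": -0.018, "rx": 0, "ry": 0, "rz": -1, "grip": 0.4},
    {"tx": 0, "ty": 0, "tz": -0.018, "rx": 0, "ry": 0, "rz": -1, "grip": 0.4},
    {"tx": 0, "ty": 0, "tz": -0.018, "rx": 0, "ry": 0, "rz": -1, "grip": 0.4},
    {"tx": 0, "ty": 0, "tz": -0.018, "rx": 0, "ry": 0, "rz": -1, "grip": 0.4},
  ],
)

```text
clock: 26.65
tcp_pos: [0.6012, -0.0586, 0.2875]
orientation: [-3.094, 0.513, -0.01]
contact_force: [9.3, 0.8, -17.2]
grip_width: 0.0408
```

drive_tool(
  commands=[
    {"tx": 0, "ty": 0, "tz": -0.018, "rx": 0, "ry": 0, "rz": -1, "grip": 0.4},
    {"tx": 0, "ty": 0, "tz": -0.01, "rx": 0, "ry": 0, "rz": -0.6, "grip": 0.4},
    {"tx": 0, "ty": 0, "tz": 0, "rx": 0, "ry": 0, "rz": 0, "grip": 0.4},
    {"tx": 0, "ty": 0, "tz": 0, "rx": 0, "ry": 0, "rz": 0, "grip": 0.4},
  ],
)

```text
clock: 27.15
tcp_pos: [0.6011, -0.059, 0.2869]
orientation: [-3.02, 0.848, -0.01]
contact_force: [9.4, -0.0, -16.9]
grip_width: 0.0412
```

```bash
python3 - <<'E'
from h import *
o=status.get_obs();m=R.from_rotvec(o['orientation']).as_matrix();print(o['tcp_pos'],o['contact_force'],o['moment'],o['joints'].round(2),np.degrees(np.arctan2(m[1,0],m[0,0])),np.cross(m[:,2],[0,0,-1]))
a=np.radians(-9.0);c,s=np.cos(a),np.sin(a); O=np.array([.604,-.023])
for n in ('side','wrist'):
    g=cam(n);P,u,v=cloud(g);D=P[:,:2]-O; X=D@[c,s];Y=D@[-s,c];Z=P[:,2]
    hsv=cv2.cvtColor(g['frame'],cv2.COLOR_BGR2HSV)[v,u]
    k=(hsv[:,0]>15)&(hsv[:,0]<35)&(hsv[:,1]>120)&(np.hypot(X,Y+.036)<.035)&(Z>.28)&(Z<.33)
    print(n,k.sum(),np.percentile(Z[k],[5,50,95]) if k.sum() else '')
    cv2.imwrite(f'pics/{n}13.png',g['frame'])
E
```

```text
[ 0.60107711 -0.05900708  0.28689102] [  9.43271508  -0.03707529 -16.88152123] [-0.05158392 -1.80375377  0.01990209] [-0.19  0.31  0.23  1.69 -0.08  1.15 -2.05] -31.388438639850698 [-0.00317124  0.00760483  0.        ]
side 168 [0.29202694 0.30629776 0.31233234]
wrist 8708 [0.29688882 0.30841548 0.30946985]
```

drive_tool(
  commands=[
    {"tx": 0, "ty": 0, "tz": 0, "rx": 0, "ry": 0, "rz": 0, "grip": 0},
    {"tx": 0, "ty": 0, "tz": 0, "rx": 0, "ry": 0, "rz": 0, "grip": -0.4},
    {"tx": 0, "ty": 0, "tz": 0, "rx": 0, "ry": 0, "rz": 0, "grip": -0.5},
    {"tx": 0, "ty": 0, "tz": 0.6, "rx": 0, "ry": 0, "rz": 0, "grip": -0.5},
    {"tx": 0, "ty": 0, "tz": 1, "rx": 0, "ry": 0, "rz": 0, "grip": -0.5},
    {"tx": 0, "ty": 0, "tz": 1, "rx": 0, "ry": 0, "rz": 0, "grip": -0.5},
    {"tx": 0, "ty": 0, "tz": 1, "rx": 0, "ry": 0, "rz": 0, "grip": -0.5},
    {"tx": 0, "ty": 0, "tz": 1, "rx": 0, "ry": 0, "rz": 0.5, "grip": -0.5},
    {"tx": -0.3, "ty": 0, "tz": 0.8, "rx": 0, "ry": 0, "rz": 1, "grip": -0.3},
    {"tx": -0.6, "ty": 0, "tz": 0, "rx": 0, "ry": 0, "rz": 1, "grip": 0},
  ],
)

```text
clock: 28.5
tcp_pos: [0.5819, -0.0597, 0.3983]
orientation: [-3.121, 0.309, -0.009]
contact_force: [0.1, -0.7, -1.0]
grip_width: 0.0427
```

drive_tool(
  commands=[
    {"tx": -0.7, "ty": 0.1, "tz": 0, "rx": 0, "ry": 0, "rz": 1, "grip": 0.2},
    {"tx": -0.7, "ty": 0.1, "tz": 0, "rx": 0, "ry": 0, "rz": 1, "grip": 0.3},
    {"tx": -0.7, "ty": 0.1, "tz": 0, "rx": 0, "ry": 0, "rz": 1, "grip": 0.3},
    {"tx": -0.7, "ty": 0.1, "tz": 0, "rx": 0, "ry": 0, "rz": 1, "grip": 0.3},
    {"tx": -0.7, "ty": 0.1, "tz": 0, "rx": 0, "ry": 0, "rz": 1, "grip": 0.3},
    {"tx": -0.7, "ty": 0.1, "tz": 0, "rx": 0, "ry": 0, "rz": 1, "grip": 0.3},
    {"tx": 0, "ty": 0.1, "tz": 0, "rx": 0, "ry": 0, "rz": 1, "grip": 0.3},
    {"tx": 0, "ty": 0.1, "tz": 0, "rx": 0, "ry": 0, "rz": 1, "grip": 0.3},
    {"tx": 0, "ty": 0, "tz": 0, "rx": 0, "ry": 0, "rz": 1, "grip": 0.3},
    {"tx": 0, "ty": 0, "tz": 0, "rx": 0, "ry": 0, "rz": 1, "grip": 0.3},
  ],
)

```text
clock: 29.75
tcp_pos: [0.4973, -0.0436, 0.3969]
orientation: [-2.59, -1.77, 0.001]
contact_force: [0.2, 0.8, 0.2]
grip_width: 0.0298
```

```bash
python3 - <<'E'
from h import *
o=status.get_obs();m=R.from_rotvec(o['orientation']).as_matrix();print(o['tcp_pos'],o['contact_force'],o['joints'].round(2),np.degrees(np.arctan2(m[1,0],m[0,0])))
E
```

```text
[ 0.49728404 -0.04362278  0.39686132] [0.2091088  0.7675277  0.22095231] [-0.11  0.06  0.08  1.73 -0.01  1.35 -0.4 ] 68.67808978697553
```

drive_tool(
  commands=[
    {"tx": 0, "ty": 0.1, "tz": -0.7, "rx": -0.14, "ry": -0.9, "rz": 0.2, "grip": 0.3},
    {"tx": 0, "ty": 0.1, "tz": -0.7, "rx": -0.14, "ry": -0.9, "rz": 0.2, "grip": 0.3},
    {"tx": 0, "ty": 0.1, "tz": -0.7, "rx": -0.14, "ry": -0.9, "rz": 0.2, "grip": 0.3},
    {"tx": 0, "ty": 0.1, "tz": -0.7, "rx": -0.14, "ry": -0.9, "rz": 0.2, "grip": 0.3},
    {"tx": 0, "ty": 0.1, "tz": -0.7, "rx": -0.14, "ry": -0.9, "rz": 0.2, "grip": 0.3},
    {"tx": 0, "ty": 0.1, "tz": -0.7, "rx": -0.14, "ry": -0.9, "rz": 0.2, "grip": 0.3},
    {"tx": 0, "ty": 0, "tz": -0.7, "rx": -0.14, "ry": -0.9, "rz": 0.2, "grip": 0.3},
    {"tx": 0, "ty": 0, "tz": 0, "rx": 0, "ry": 0, "rz": 0, "grip": 0.3},
  ],
)

```text
clock: 30.75
tcp_pos: [0.504, -0.0359, 0.3139]
orientation: [1.917, 1.571, 0.747]
contact_force: [-0.2, 0.5, 1.0]
grip_width: 0.0295
```

```bash
cat > scale.py <<'E'
from h import *
import sys
n=sys.argv[1]
o=status.get_obs();print(o['tcp_pos'],R.from_rotvec(o['orientation']).as_matrix()[:,2].round(2),o['joints'].round(2))
g=cam('wrist');cv2.imwrite(f'pics/w{n}.png',g['frame'])
a=np.radians(-9.0);c,s=np.cos(a),np.sin(a); O=np.array([.604,-.023]);C=g['T'][:3,3];x0=.0006
print('cam',C,px(g,[.598,-.0586,.236]))
def inv(y,z): return px(g,[O[0]+x0*c-s*y,O[1]+x0*s+c*y,z])[:2]
ys=np.arange(-.062,-.008,.0002);zs=np.arange(.275,.175,-.0002)
M=np.array([[inv(y,z) for y in ys] for z in zs]).astype(np.float32)
rec=cv2.remap(g['frame'],M[:,:,0],M[:,:,1],cv2.INTER_CUBIC)
cv2.imwrite(f'pics/rec{n}.png',cv2.resize(rec,None,fx=1.25,fy=1.2))
cv2.imwrite(f'pics/rec{n}.png',cv2.resize(rec,None,fx=1.25,fy=1.25))
E
python3 scale.py 14
```

```text
[ 0.50395404 -0.03588274  0.31392091] [ 0.71 -0.06 -0.7 ] [-0.   -0.21 -0.15  2.41  0.73  0.22 -1.02]
cam [0.41406471 0.03977229 0.41874482] [3.43354282e+02 2.51469821e+02 2.76987148e-01]
```

View pics/w14.png

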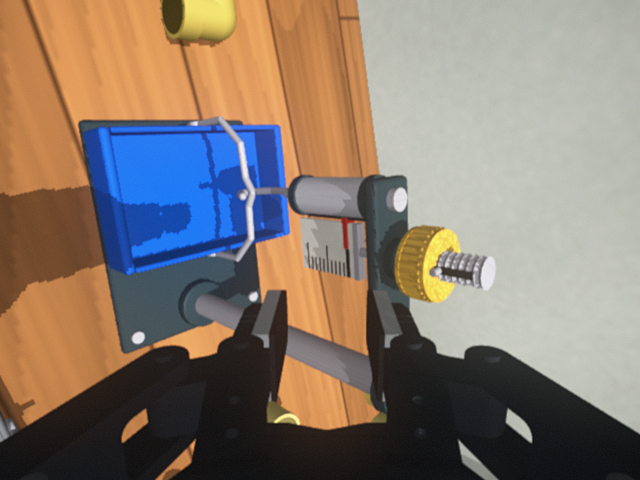

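View pics/rec14.png

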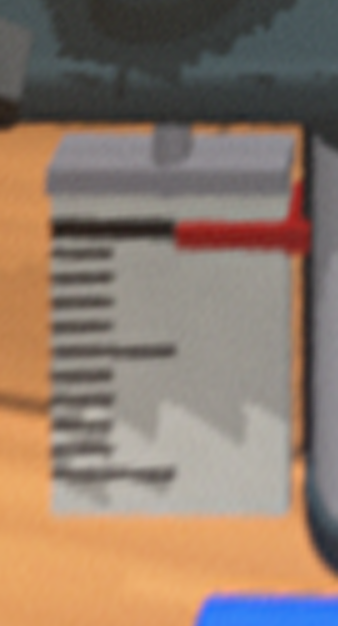

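In the rectified view the zero line is at row 229 and the pointer at row 235. That is about 1 mm apparent, and part of it is parallax, because the pointer lies in front of the plate and I'm looking down at it. This is inside the 2 mm limit. One last check of the pan and fittings before handing in.

```bash
python3 - <<'E'
from h import *
g=cam('side');a=cv2.imread('pics/side0.png')
for (n,x,y,w,h) in (('elbow',210,272,50,40),('coupling',330,180,35,35),('tee',368,190,45,45)):
    A=a[y:y+h,x:x+w]; r_=cv2.matchTemplate(g['frame'][y-8:y+h+8,x-8:x+w+8],A,cv2.TM_CCOEFF_NORMED); _,m,_,l=cv2.minMaxLoc(r_); print(n,'shift px',l[0]-8,l[1]-8,round(m,2))
P,u,v=cloud(g); hsv=cv2.cvtColor(g['frame'],cv2.COLOR_BGR2HSV)[v,u]
k=(hsv[:,0]>105)&(hsv[:,0]<130)&(hsv[:,1]>150)&(P[:,0]>.48)&(P[:,0]<.72)&(np.abs(P[:,1]+.02)<.09)&(P[:,2]>.01)
Q=P[k];print(k.sum(),np.percentile(Q[:,2],[1,99]))
top=Q[Q[:,2]>np.percentile(Q[:,2],99)-.008];print('rim plane slope',np.linalg.lstsq(np.c_[top[:,:2],np.ones(len(top))],top[:,2],rcond=None)[0])
cv2.imwrite('pics/s15.png',cv2.resize(g['frame'][140:310,200:410],None,fx=3,fy=3,interpolation=cv2.INTER_CUBIC))
E
```

```text
elbow shift px 0 0 1.0
coupling shift px 7 -2 0.38
tee shift px 0 0 1.0
2440 [0.02628388 0.07120328]
rim plane slope [-0.00045632 -0.00461994  0.06785289]
```

View pics/s15.png

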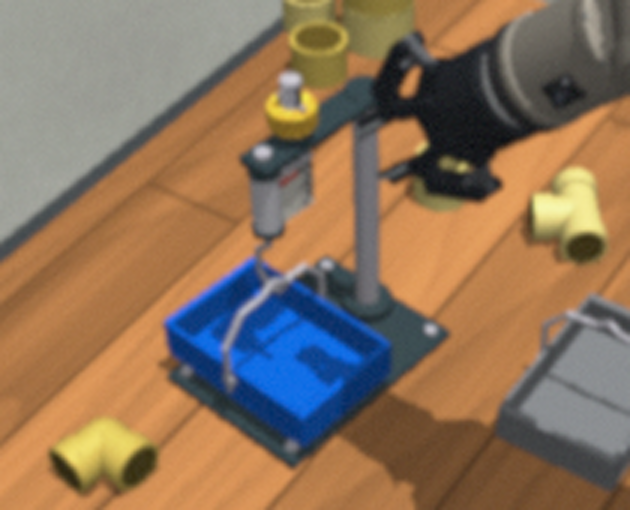

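```bash
python3 - <<'E'
from h import *
print(status.get_obs()['clock'],workorder.hand_in())
E
```

```text
the job is handed in; nothing more can be done
30.85 None
```

The small blue pan is hanging by its bail on the hook, and the zero line is about level with the pointer. I handed the job in at about 31 s; it reports no verdict.

I turned the collar about 253° clockwise in one grip, which lowers the scale about 11.2 mm. I then let go and moved the gripper clear.

Last checks:
- **Zero line:** in the close view the pointer looks about 1 mm below the zero line. Part of that is parallax, because the view is from above. I put the true gap at 0 to 1 mm, against the 2 mm limit.
- **Pan:** it hangs level, with a rim slope under 0.3° and its underside about 26 mm above the counter. The gripper was touching nothing.
- **Fittings:** the elbow and tee match the first picture exactly. The coupling check failed because the gripper hid it in that view. It stands in its usual place in the earlier views, and nothing came near it.

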